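# Load the counter display rod with pipe fittings and cap it

## Robot

A 7-joint arm with a two-finger parallel gripper is mounted at the origin on the work surface. World frame = base frame: x ahead of the robot, y to its left, z up, the work surface at z = 0. Lengths are in m, angles in rad, forces in N, time in s.
With the tool pointing down it reaches from about 0.4 to 0.85 m from the base axis. Payload 4.5 kg.
Tool frame: the origin (TCP) lies midway between the tips of the shut fingers; the grasp point (between the pads) lies 19 mm behind it; z points along the fingers, y is the line along which they close (so a half turn about z gives the same grasp; the last joint's range is limited). The gripper opens to 88 mm and grips with 3 to 60 N. Pads are 18 mm wide; open, the fingers measure 123 mm over their backs; the gripper's body (75 mm by 187 mm) begins 45 mm behind the grasp point.
Start: joints at [1.239, 0.689, -0.195, 1.565, 0.157, 0.902, -0.215], TCP at [0.224, -0.584, 0.201] pointing down, gripper open.
Joint ranges: [-3.01, 3.01], [-0.46, 2.08], [-1.47, 1.51], [0.13, 2.56], [-1, 4.14], [0.04, 2.09], [-2.66, 2.66]. Speed limits (rad/s): [2.57, 2.57, 3.14, 3.14, 3.14, 3.14, 3.14].

## Interface

Orientations are given as a unit quaternion [x, y, z, w].
In Python, from plant import r, eyes, finish_job gives the robot as it stands. The module is installed in compiled form; this text tells all that it offers.
- The arm moves only by the tool move_arm, never from a script. Its argument "motion" is a list of rows, each a list of 7 numbers: the shift along the tool's x, y, z in mm, then the turn, a rotation vector about the tool's x, y, z in degrees, then the closure, from 0 (fully open) to 1 (shut). A call has 1 to 5 rows; each row is the pose to reach, as a shift and turn from the pose commanded when the call began, along the tool's axes at that moment; what a row does not reach only later rows make up. A row lasts 1/8 s, in which the tool goes at most 62.5 mm and 10.7 degrees, less where a joint would pass 70% of its speed; a pose out of reach is approached as far as the arm can. A call with a gripper value outside its range is refused whole. The fingers move at their own pace and stop on an object; "newtons" is the grip in N (left out, the last holds). Time passes only in rows, so rows that repeat a pose let the fingers close. It gives the time, the measured TCP pose, the force, the opening and the grip force at its end, in the units of the state.
- r.get_state(): the state, without advancing time (a new reading comes with each control period).
- eyes.snapshot(name): name is "side" or "top" or "wrist"; returns a dict with "frame" (480x640x3 uint8, red, green, blue), "z_map" (480x640 float32, m along the optical axis (not along the pixel's ray), 0 where there is no reading), "intrinsics" (3x3 intrinsics, pixels), "dist" ([k1, k2, p1, p2, k3] as OpenCV has them; the pictures are not rectified), "world_to_cam" (4x4, takes a point from world to camera coordinates). Camera axes: x right, y down, z forward; pixel columns grow to the right and rows downward; lengths in m; the calibration is good to about 2 mm. A picture is of the moment at which its call begins.
- finish_job(): hands the job in; it is judged then, once.
The state is a dict: "clock": time; "q": joint angles; "qd": joint speeds; "joint_torque": joint torques, N m; "tool_pos": TCP position; "eef_rot": TCP orientation; "contact_force": force on the tool from outside, world axes, zero at the start; "moment": the same for the moment, N m; "opening": opening from 0.0 (shut) to 1.0 (fully open); "finger_force": force on a finger pad.
Only numpy, scipy, OpenCV 4.12 (cv2) and the standard library are available. Lean on these libraries where they do the work, as an engineer would, in place of code of your own. Each camera call takes 0.05 s, during which the arm holds its last target. There are 200 camera calls.

## Task

Load the display stand on the shop counter: slide the grey collar onto the horizontal rod fully home against the stop flange, then the brass collar up against the grey one, then push the red end cap over the rod's tip until it meets the brass collar. The rod may be clamped anywhere along a short stretch of its post, so feel for its height before threading. Leave everything hanging on the rod at rest, and leave the other things on the counter where they are.

Things in the scene. Friction and masses are not known exactly. Their poses are not given: they have to be found in the camera images.
- stand: Fixed display stand: blue foot plate 130 x 110 x 12 mm, square steel post 22 mm wide, 150 mm tall. Origin on the counter under the post; z up, x = the way the rod points. A grey clamp block (46 mm cube, centred on the rod's height) carries a stop flange 44 mm in diameter and a level round steel rod 22 mm in diameter along +x at y = 0, all rigid; flange face at x = 45 mm, rod tip at x = 220 mm
- under_flange (a point): Point on the counter straight below the flange's face (x = 45 mm of the stand). Home distances from here along the rod: grey collar's centre 30 mm, brass collar's centre 95 mm, cap's mouth 130 mm
- under_tip (a point): Point on the counter straight below the rod's tip (x = 220 mm of the stand; 1.5 mm chamfer). The HEIGHT of the rod's axis is not measured: it is anywhere from 120 to 150 mm above the counter, fixed during a run. Feel for it, e.g. lower a held collar gently onto the rod's top
- grey_collar: Grey plastic octagonal pipe collar with two dark bands, 60 mm across flats, 60 mm long, through bore 27 mm across flats (octagonal, a flat on top), 0.14 to 0.28 kg. Origin at its centre, on the bore axis; x along the bore (either end may lead), z up. It lies on a flat with its bore level, two flats upright at the sides: the bore axis is 30 mm above the counter
- brass_collar: Plain brass-coloured octagonal collar, 52 mm across flats, 70 mm long, through bore 27 mm across flats, 0.21 to 0.42 kg. Origin at its centre on the bore axis, x along the bore (either end may lead), z up. Lies on a flat, bore axis 26 mm above the counter
- end_cap: Red plastic octagonal end cap, 44 mm across flats, 62 mm long, blind bore 26 mm across flats and 52 mm deep, 0.06 to 0.13 kg. Origin at the centre of the bore's open mouth, x points from the mouth to the closed end (which is at x = 62 mm), so x must point the same way as the rod's x. Lies on a flat, bore axis 22 mm above the counter
- tin: Bystander: green tin 68 mm in diameter, 85 mm tall, origin at the centre of its underside
- wrench: Bystander: steel wrench 190 mm long lying on the counter, along its x
- bin: Bystander, fixed: open blue plastic bin 130 x 170 x 55 mm, origin at the centre of its underside
- elbow: Bystander: white plastic pipe elbow about 95 x 95 mm, 48 mm high, origin on its underside near the bend
Not all that is in view belongs to the job. Several things look just like the end_cap: the one meant starts farthest to the robot's right.

How it is judged:
By the outcome, as a careful person would: the job done as asked, in the order asked, and still so for the second after the job is handed in, with the robot touching nothing.
It also fails if it takes over 72 s, if anything falls off the work surface, if the arm or the gripper's body presses on something with over 40 N, if the wrist force passes 120 N, or if a joint passes its speed limit or range.

## Working session

There is one attempt and no reset: what is moved stays moved. The work goes in short steps, Python scripts to look and compute and a tool call to move; the robot and the scene stay as the last step left them, time stands still between calls to the robot, and variables do not carry over. Pictures are saved under pics/ and viewed, at most 10 in all, crops included, and the job is handed in when it is done.

Besides the shell and the picture viewer there is one more tool, called after "Call:" in YAML: its name, and indented under it one key for each argument. move_arm: Moves the arm, as the interface text tells. Its arguments: {"type":"object","properties":{"motion":{"type":"array","items":{"type":"array","items":{"type":"number"}}},"newtons":{"type":"number"}},"required":["motion"]}

```bash
mkdir -p pics
cat > h.py <<'E'
import numpy as np, cv2
from plant import r, eyes, finish_job
def snap(n):
    s=eyes.snapshot(n); return s
def save(img,f): cv2.imwrite('pics/'+f,cv2.cvtColor(img,cv2.COLOR_RGB2BGR))
def pts(s):
    "world point for each pixel from depth"
    h,w=s['z_map'].shape
    u,v=np.meshgrid(np.arange(w),np.arange(h))
    p=cv2.undistortPoints(np.stack([u.ravel(),v.ravel()],1).astype(np.float32)[:,None],s['intrinsics'],np.array(s['dist']))[:,0]
    z=s['z_map'].ravel()
    c=np.c_[p*z[:,None],z,np.ones_like(z)]
    W=(np.linalg.inv(s['world_to_cam'])@c.T).T[:,:3].reshape(h,w,3)
    W[s['z_map']==0]=np.nan
    return W
def ray(s,uv,z):
    p=cv2.undistortPoints(np.array(uv,np.float32).reshape(-1,1,2),s['intrinsics'],np.array(s['dist']))[:,0]
    M=np.linalg.inv(s['world_to_cam']); d=np.c_[p,np.ones(len(p))]@M[:3,:3].T; o=M[:3,3]
    return o+d*((z-o[2])/d[:,2])[:,None]
E
python3 - <<'E'
from h import *
a=snap('top');b=snap('side')
save(a['frame'],'top.png');save(b['frame'],'side.png')
st=r.get_state();print(st)
for s in(a,b):
    print(np.linalg.inv(s['world_to_cam']).round(3), s['intrinsics'].round(1), (s['z_map']==0).mean())
E
```

```text
{'clock': 0.1, 'q': array([ 1.23880848,  0.68991128, -0.19450967,  1.56620722,  0.15729393,
        0.90249502, -0.21509842]), 'qd': array([-0.00201372, -0.00035927, -0.00255358, -0.00469419,  0.00102386,
        0.00093468, -0.0010536 ]), 'joint_torque': array([-3.59672442e-03, -5.28495777e+01, -1.27163328e+00, -1.53836721e+01,
       -5.25897334e-02,  2.01078692e-03,  5.28772955e-05]), 'tool_pos': array([ 0.22328592, -0.58309675,  0.20019179]), 'eef_rot': array([ 9.83315505e-01,  1.81906440e-01, -2.05940547e-04, -7.89431610e-04]), 'contact_force': array([0.33954538, 0.53833405, 0.04423848]), 'moment': array([-0.02788382, -0.00984214, -0.02429365]), 'finger_force': 0.0, 'opening': 0.9995665842125611}
[[ 0.027 -0.999  0.047  0.567]
 [-1.    -0.027  0.01  -0.095]
 [-0.009 -0.047 -0.999  1.175]
 [ 0.     0.     0.     1.   ]] [[513.5   0.  314.5]
 [  0.  513.5 239.3]
 [  0.    0.    1. ]] 0.004104817708333333
[[-0.931 -0.227  0.287  0.257]
 [-0.366  0.587 -0.722  0.815]
 [-0.004 -0.777 -0.63   0.852]
 [ 0.     0.     0.     1.   ]] [[571.7   0.  320.9]
 [  0.  571.7 237.5]
 [  0.    0.    1. ]] 0.0040234375
```

View pics/top.png

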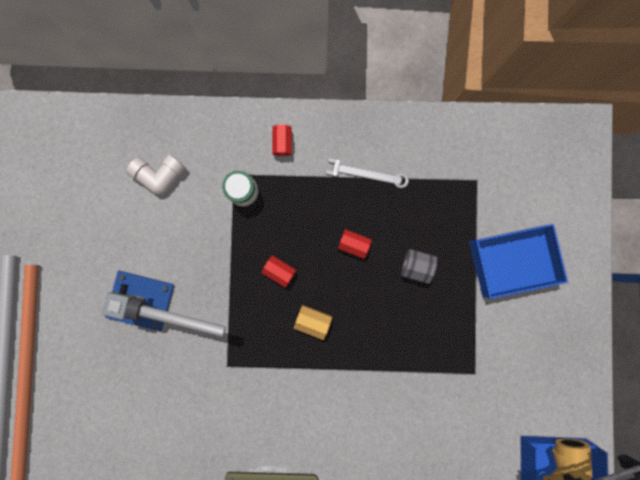

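View pics/side.png

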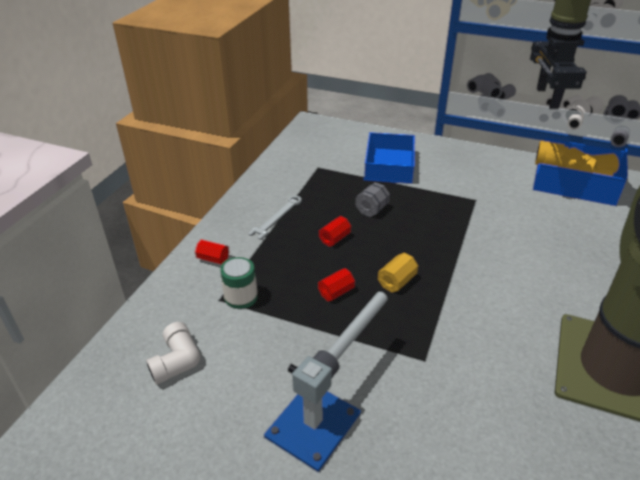

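Top view: the arm is at lower right and the rod runs from (130,305) to (222,331). Grey collar is at (420,266), brass at (313,322). There are three reds: (282,140), (278,271) and (354,244). World −y is image right, so (354,244) is farthest to the robot's right. The side view agrees: the three reds are at (212,251), (336,285) and (335,231). I'll confirm with a crop and measure.

```bash
cat >> h.py <<'E'
def masks(s):
    hsv=cv2.cvtColor(s['frame'],cv2.COLOR_RGB2HSV); H,S,V=[hsv[...,i].astype(int) for i in range(3)]
    return {'red':((H<6)|(H>174))&(S>150)&(V>70),'brass':(H>14)&(H<26)&(S>110)&(V>90)}
def blob_info(W,m,up=None):
    "axis/centre/extents from world pts in mask"
    p=W[m]; p=p[~np.isnan(p).any(1)]
    zt=np.percentile(p[:,2],90)
    t=p[abs(p[:,2]-zt)<0.004]
    return zt,t,p
E
python3 - <<'E'
from h import *
a=snap('top');b=snap('side')
for nm,s in(('top',a),('side',b)):
    W=pts(s)
    for k,m in masks(s).items():
        n,l,st,c=cv2.connectedComponentsWithStats(m.astype(np.uint8))
        for i in range(1,n):
            if st[i,4]<150: continue
            zt,t,p=blob_info(W,l==i)
            q=t[:,:2].astype(np.float32)
            R=cv2.minAreaRect(q*1000)
            print(nm,k,c[i].round(),'n',st[i,4],'ztop %.3f'%zt,'top rect',np.round(R[0]),np.round(R[1]),round(R[2],1),'full',[np.round(x,1) for x in cv2.minAreaRect((p[:,:2]*1000).astype(np.float32))])
    # grey collar & rod: by height + region
    ok=(W[...,2]>0.02)&(W[...,0]>0.35)&(W[...,0]<0.7)&(W[...,1]>-0.5)&(W[...,1]<-0.28)
    n,l,st,c=cv2.connectedComponentsWithStats(ok.astype(np.uint8))
    for i in range(1,n):
        if st[i,4]<150: continue
        zt,t,p=blob_info(W,l==i); print(nm,'high',c[i].round(),st[i,4],zt,[np.round(x,1) for x in cv2.minAreaRect((t[:,:2]*1000).astype(np.float32))],[np.round(x,1) for x in cv2.minAreaRect((p[:,:2]*1000).astype(np.float32))])
    ok=(W[...,2]>0.1)&(W[...,2]<0.19)&(W[...,0]>0.25)&(W[...,0]<0.6)&(W[...,1]>-0.15)&(W[...,1]<0.35)
    n,l,st,c=cv2.connectedComponentsWithStats(ok.astype(np.uint8))
    for i in range(1,n):
        if st[i,4]<150: continue
        p=W[l==i]; print(nm,'rod',c[i].round(),st[i,4])
        r2=p[p[:,1]<p[:,1].min()+0.14]
        ctr=np.median(r2,0);u,sv,vt=np.linalg.svd(r2-r2.mean(0),full_matrices=False);d=vt[0]*np.sign(-vt[0][1])
        print('dir',d, 'c',r2.mean(0),'ztop pct',np.percentile(r2[:,2],[5,50,90,97]),'tip s',np.percentile((r2-r2.mean(0))@d,[98,100]), 'tip',r2.mean(0)+d*np.percentile((r2-r2.mean(0))@d,99.5), 'perp',np.percentile((r2-r2.mean(0))[:,:2]@[-d[1],d[0]],[1,99]))
T=a['frame'][215:300,255:385];S=b['frame'][205:305,310:425]
A=cv2.resize(T,None,fx=4,fy=4,interpolation=2);B=cv2.resize(S,None,fx=2.4,fy=2.4,interpolation=2)
o=np.zeros((max(len(A),len(B)),A.shape[1]+B.shape[1],3),np.uint8);o[:len(A),:A.shape[1]]=A;o[:len(B),A.shape[1]:]=B
save(o,'crop.png');print(o.shape)
E
```

```text
top red [282. 140.] n 523 ztop 0.046 top rect [841.  -2.] [59. 31.] 5.5 full [array([841.4,  -3.8]), array([60.9, 40.6]), np.float64(1.9)]
top red [354. 244.] n 643 ztop 0.046 top rect [ 613. -172.] [63. 29.] 65.4 full [array([ 614.5, -174.6]), array([69.9, 49.3]), np.float64(70.0)]
top red [278. 271.] n 642 ztop 0.046 top rect [548.  -4.] [62. 29.] 57.7 full [array([547.7,  -1.7]), array([69.1, 49.2]), np.float64(59.9)]
top brass [313. 322.] n 851 ztop 0.054 top rect [438. -83.] [69. 37.] 72.8 full [array([433.9, -83.5]), array([77. , 58.1]), np.float64(70.2)]
top brass [572. 461.] n 1142 ztop 0.099 top rect [ 181. -630.] [62. 38.] 3.2 full [array([ 173.3, -594.1]), array([127.2,  79.4]), np.float64(88.7)]
top high [485. 268.] 503 0.05654469565720693 [array([ 572.5, -480.3]), array([130. ,  67.2]), np.float64(12.7)] [array([ 572.8, -480.3]), array([129.9,  68.1]), np.float64(13.2)]
top high [419. 266.] 810 0.06203467697484277 [array([ 567. , -314.1]), array([60.1, 34.2]), np.float64(73.7)] [array([ 567.4, -313.8]), array([61. , 60.8]), np.float64(75.6)]
top rod [152. 312.] 1936
dir 
[... 1046 characters left out ...]
ull [array([ 440.9, -111.1]), array([129.3,  78.5]), np.float64(70.5)]
side high [388. 169.] 628 0.054198389542580036 [array([ 573.2, -475.7]), array([133.4,  71.2]), np.float64(9.6)] [array([ 573. , -476.8]), array([130.7,  75.3]), np.float64(12.3)]
side high [373. 196.] 596 0.06081140765512677 [array([ 567.2, -313.2]), array([65.9, 34.5]), np.float64(76.8)] [array([ 568.6, -312.8]), array([67.3, 64.1]), np.float64(75.1)]
side rod [330. 357.] 2753
dir [-0.22134057 -0.97518997 -0.00358775] c [0.4398733  0.16968944 0.13149895] ztop pct [0.1241122  0.13257748 0.13515965 0.13608673] tip s [0.07087421 0.0764786 ] tip [0.42350436 0.09757058 0.13123363] perp [-0.00806718  0.01248314]
(340, 796, 3)
```

View pics/crop.png

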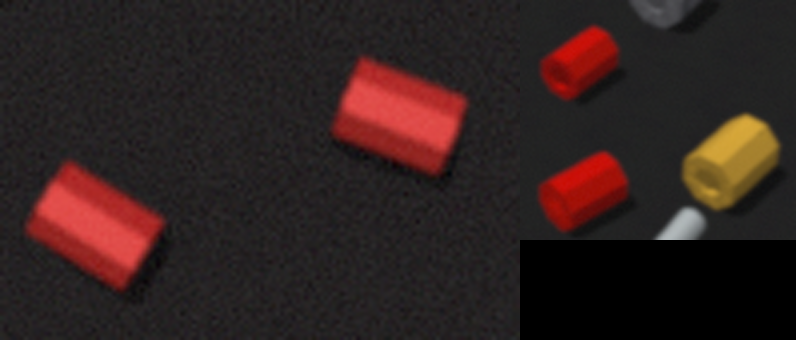

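Crop: the cap at crop (400,115), i.e. top px (354,244), is the rightmost of the three reds at world y ≈ −0.17. The other two are at y ≈ 0. In the side inset (590,62) its dark bore faces +y, so its x already points roughly along the rod's x. This is the one meant. Now I'll move above the grey collar.

```bash
cat >> h.py <<'E'
from scipy.spatial.transform import Rotation as Ro
def to(x,y,z,axdeg):
    "shift mm / turn deg so that TCP goes to xyz, pointing down, tool x along axdeg (mod 180)"
    s=r.get_state();R=Ro.from_quat(s['eef_rot'])
    c=[]
    for k in(0,180):
        A=np.radians(axdeg+k);X=np.array([np.cos(A),np.sin(A),0]);Z=np.array([0,0,-1.]);G=Ro.from_matrix(np.c_[X,np.cross(Z,X),Z])
        c.append((R.inv()*G).as_rotvec(degrees=True))
    t=min(c,key=np.linalg.norm)
    print('shift',(R.inv().apply(np.array([x,y,z])-s['tool_pos'])*1000).round(1),'turn',t.round(2),'pos',s['tool_pos'].round(4),'F',s['contact_force'].round(2),'t',round(s['clock'],2),'q',s['q'].round(2))
E
python3 -c "
from h import *
to(.567,-.3135,.2,75.3)"
```

```text
shift [ 417.4 -129.     0.5] turn [-6.000e-02 -2.000e-02 -5.433e+01] pos [ 0.2234 -0.5833  0.2004] F [ 0.89 -0.21  0.22] t 0.2 q [ 1.24  0.69 -0.19  1.57  0.16  0.9  -0.22]
```

Call:
move_arm:
  motion:
    - [60, -18, 0, 0, 0, -10]
    - [120, -37, 0, 0, 0, -20]
    - [180, -55, 0, 0, 0, -30]
    - [240, -74, 0, 0, 0, -40]
    - [300, -92, 0, 0, 0, -50]

```text
invalid input at $.motion[0]: expected 7 numbers
```

Call:
move_arm:
  motion:
    - [60, -18, 0, 0, 0, -10, 0]
    - [120, -37, 0, 0, 0, -20, 0]
    - [180, -55, 0, 0, 0, -30, 0]
    - [240, -74, 0, 0, 0, -40, 0]
    - [300, -92, 0, 0, 0, -50, 0]

```text
clock: 0.82
tool_pos: [0.471, -0.39, 0.2009]
eef_rot: [0.813, 0.583, -0.0, 0.0]
contact_force: [1.5, -0.3, -0.3]
opening: 0.997
finger_force: 0.0
```

```bash
python3 -c "
from h import *
to(.567,-.3135,.2,75.3)"
```

```text
shift [103.2  66.3   0.9] turn [-0.    0.02 -4.03] pos [ 0.471  -0.39    0.2009] F [ 1.47 -0.3  -0.27] t 0.82 q [ 0.85  0.69 -0.42  1.6   0.33  0.92 -0.01]
```

Call:
move_arm:
  motion:
    - [52, 33, 0, 0, 0, -4, 0]
    - [103, 66, 0, 0, 0, -4, 0]
    - [103, 66, 0, 0, 0, -4, 0]

```text
clock: 1.2
tool_pos: [0.5707, -0.3084, 0.2009]
eef_rot: [0.791, 0.612, 0.003, -0.001]
contact_force: [-0.4, -0.7, -1.0]
opening: 1.001
finger_force: 0.0
```

Run:
```python
from h import *
to(.567,-.3135,.2,75.3)
w=snap('wrist');W=pts(w);save(w['frame'],'w1.png');print(np.linalg.inv(w['world_to_cam']).round(3),w['intrinsics'][0,0])
ok=(W[...,2]>0.02)&(W[...,2]<.08)&(np.hypot(W[...,0]-.567,W[...,1]+.3135)<.06)
p=W[ok];print(ok.sum(),np.percentile(p[:,2],[50,90,97]))
t=p[p[:,2]>np.percentile(p[:,2],90)-.004]
for q in(t,p[p[:,2]>.028]): print([np.round(x,1) for x in cv2.minAreaRect((q[:,:2]*1000).astype(np.float32))], cv2.minAreaRect((q[:,:2]*1000).astype(np.float32))[2])
```

```text
shift [-5.9 -2.3  0.9] turn [ 0.14 -0.3   0.22] pos [ 0.5707 -0.3084  0.2009] F [-0.35 -0.69 -0.96] t 1.2 q [ 0.65  0.74 -0.42  1.48  0.33  0.99 -0.11]
[[ 0.968 -0.242 -0.063  0.588]
 [-0.25  -0.934 -0.256 -0.242]
 [ 0.002  0.263 -0.965  0.385]
 [ 0.     0.     0.     1.   ]] 359.3595482478255
4102 [0.05725789 0.06039547 0.06091277]
[array([ 568.9, -314.4]), array([60.6, 34.2]), np.float64(74.7)] 74.74903869628906
[array([ 569.1, -314.4]), array([60.5, 60.8]), np.float64(75.6)] 75.62455749511719
```

View pics/w1.png

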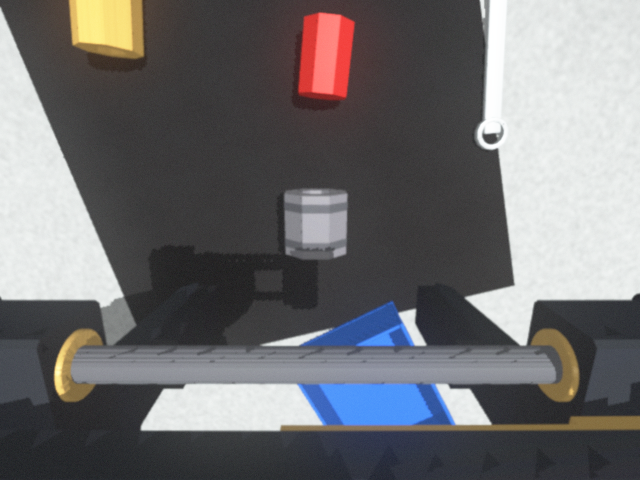

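Wrist view: the grey collar is at (316,222), 61 mm high and 60×60 mm, which matches. The camera looks from the tool's +x side. Next I descend partway and re-read the pose.

Call:
move_arm:
  motion:
    - [-3, -1, 45, 0, 0, 0, 0]
    - [-4, -2, 90, 0, 0, 0, 0]
    - [-4, -2, 120, 0, 0, 0, 0]
    - [-4, -2, 120, 0, 0, 0, 0]

```text
clock: 1.75
tool_pos: [0.5592, -0.32, 0.0786]
eef_rot: [0.794, 0.608, -0.002, -0.002]
contact_force: [0.4, 0.6, 0.7]
opening: 0.997
finger_force: 0.0
```

Run:
```python
from h import *
to(.568,-.314,.012,75.2)
```

```text
shift [ 8.2  7.4 66.5] turn [-0.36  0.04 -0.37] pos [ 0.5592 -0.32    0.0786] F [0.41 0.63 0.71] t 1.75 q [ 0.64  0.89 -0.36  1.59  0.41  0.75 -0.17]
```

Call:
move_arm:
  motion:
    - [0, 0, 0, 0, 0, 0, 0]
    - [0, 0, 0, 0, 0, 0, 0]

```text
clock: 2.0
tool_pos: [0.5638, -0.3196, 0.0827]
eef_rot: [0.794, 0.608, 0.001, 0.001]
contact_force: [0.0, 1.0, 0.7]
opening: 0.996
finger_force: 0.0
```

Run:
```python
from h import *
to(.568,-.314,.012,75.2)
```

```text
shift [ 6.6  2.4 70.7] turn [ 0.17  0.04 -0.28] pos [ 0.5638 -0.3196  0.0827] F [0.03 1.01 0.66] t 2.0 q [ 0.64  0.88 -0.36  1.58  0.41  0.75 -0.17]
```

Call:
move_arm:
  motion:
    - [6, 2, 25, 0, 0, 0, 0]
    - [6, 2, 50, 0, 0, 0, 0]
    - [6, 2, 66, 0, 0, 0, 0]
    - [6, 2, 69, 0, 0, 0, 0]
    - [6, 2, 69, 0, 0, 0, 0]

```text
clock: 2.62
tool_pos: [0.5668, -0.3138, 0.0126]
eef_rot: [0.794, 0.608, 0.0, 0.001]
contact_force: [0.4, -0.7, -0.3]
opening: 1.005
finger_force: 0.0
```

Call:
move_arm:
  motion:
    - [0, 0, 0, 0, 0, 0, 1]
    - [0, 0, 0, 0, 0, 0, 1]
    - [0, 0, 0, 0, 0, 0, 1]
    - [0, 0, 0, 0, 0, 0, 1]
    - [0, 0, 0, 0, 0, 0, 1]
  newtons: 30

```text
clock: 3.25
tool_pos: [0.5682, -0.314, 0.0127]
eef_rot: [0.794, 0.608, 0.001, 0.002]
contact_force: [2.9, -0.9, 6.6]
opening: 0.462
finger_force: 20.4
```

Run:
```python
from h import *
to(.568,-.314,.012,75.2);print(r.get_state()['opening'],r.get_state()['finger_force'])
```

```text
shift [-0.  -0.2  0.7] turn [ 0.22  0.01 -0.24] pos [ 0.5682 -0.314   0.0127] F [ 2.85 -0.86  6.56] t 3.25 q [ 0.6   0.98 -0.32  1.61  0.46  0.63 -0.22]
0.46150639781920916 20.424930900335312
```

Call:
move_arm:
  motion:
    - [0, 0, 0, 0, 0, 0, 1]
    - [0, 0, 0, 0, 0, 0, 1]

```text
clock: 3.5
tool_pos: [0.5688, -0.3142, 0.0137]
eef_rot: [0.794, 0.608, 0.001, 0.002]
contact_force: [1.3, -0.8, 6.9]
opening: 0.424
finger_force: 23.8
```

Run:
```python
from h import *
w=snap('wrist');save(w['frame'],'w2.png')
```

```text
(no output)
```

View pics/w2.png

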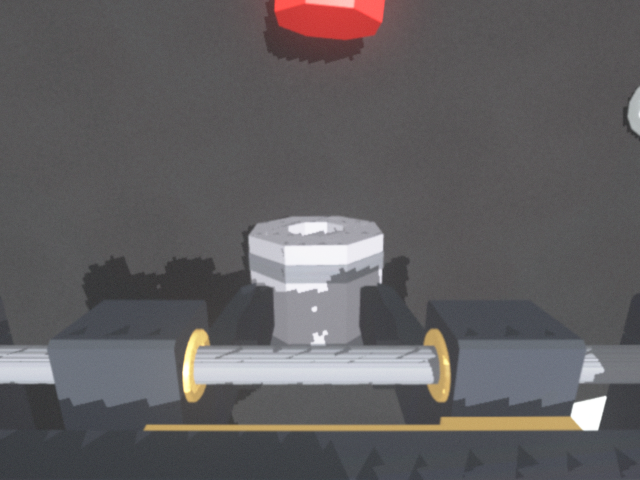

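Wrist view: the collar is between the fingers with its bore end at (315,232), but the reported opening is only about 40 mm. I'll check the geometry by depth.

Run:
```python
from h import *
w=snap('wrist');W=pts(w)
s=r.get_state();R=Ro.from_quat(s['eef_rot'])
L=R.inv().apply((W.reshape(-1,3)-s['tool_pos'])).reshape(W.shape)*1000
print(s['opening'],s['finger_force'],s['clock'])
for row in(225,240,255,270,290,300,310,320,330):
    print(row,[(c,*(L[row,c].round().astype(int)),w['frame'][row,c].max()) for c in(215,235,245,255,265,272,280,290,318,345,355,365,372,380,400)])
```

```text
0.42840196534114283 23.789954334497452 3.6
225 [(215, np.int64(25), np.int64(-57), np.int64(14), np.uint8(92)), (235, np.int64(25), np.int64(-45), np.int64(13), np.uint8(89)), (245, np.int64(25), np.int64(-40), np.int64(13), np.uint8(95)), (255, np.int64(25), np.int64(-34), np.int64(13), np.uint8(117)), (265, np.int64(30), np.int64(-25), np.int64(-8), np.uint8(168)), (272, np.int64(30), np.int64(-22), np.int64(-8), np.uint8(173)), (280, np.int64(30), np.int64(-18), np.int64(-8), np.uint8(168)), (290, np.int64(30), np.int64(-13), np.int64(-8), np.uint8(202)), (318, np.int64(28), np.int64(1), np.int64(-2), np.uint8(249)), (345, np.int64(30), np.int64(15), np.int64(-9), np.uint8(172)), (355, np.int64(30), np.int64(19), np.int64(-10), np.uint8(171)), (365, np.int64(30), np.int64(24), np.int64(-10), np.uint8(170)), (372, np.int64(30), np.int64(28), np.int64(-11), np.uint8(172)), (380, np.int64(25), np.int64(36), np.int64(13), np.uint8(95)), (400, np.int64(25), np.int64(48), np.int64(15), np.uint8(91))]
240 [(215, np.int64(16), np.int64(-57), np.int64(13), np.uint8(92)), (235, np.int64(16)
[... 7108 characters left out ...]
 np.int64(-6), np.int64(-18), np.int64(-48), np.uint8(80)), (280, np.int64(-9), np.int64(-15), np.int64(-43), np.uint8(149)), (290, np.int64(-7), np.int64(-11), np.int64(-46), np.uint8(155)), (318, np.int64(-8), np.int64(1), np.int64(-46), np.uint8(156)), (345, np.int64(-7), np.int64(13), np.int64(-47), np.uint8(154)), (355, np.int64(-10), np.int64(17), np.int64(-42), np.uint8(150)), (365, np.int64(-1), np.int64(19), np.int64(-58), np.uint8(71)), (372, np.int64(4), np.int64(21), np.int64(-66), np.uint8(70)), (380, np.int64(9), np.int64(22), np.int64(-76), np.uint8(71)), (400, np.int64(11), np.int64(27), np.int64(-79), np.uint8(75))]<stdin>:7: RuntimeWarning: invalid value encountered in cast
```

Depth says the fingers are at ±18.5 mm, inside the collar's 30 mm half-width, while the collar is upright and undisturbed at 60 mm. I'll lift a little and see whether it comes along.

Call:
move_arm:
  motion:
    - [0, 0, -5, 0, 0, 0, 1]
    - [0, 0, -12, 0, 0, 0, 1]
    - [0, 0, -25, 0, 0, 0, 1]
    - [0, 0, -40, 0, 0, 0, 1]
    - [0, 0, -40, 0, 0, 0, 1]

```text
clock: 4.22
tool_pos: [0.5672, -0.3139, 0.0534]
eef_rot: [0.794, 0.608, 0.001, 0.001]
contact_force: [1.3, 0.4, -2.2]
opening: 0.274
finger_force: 32.6
```

```bash
cat >> h.py <<'E'
def held(w=None):
    "wrist depth in tool frame (mm)"
    w=w or snap('wrist');W=pts(w);s=r.get_state()
    return w,Ro.from_quat(s['eef_rot']).inv().apply((W.reshape(-1,3)-s['tool_pos'])).reshape(W.shape)*1000,s
E
python3 - <<'E'
from h import *
w,L,s=held();save(w['frame'],'w3.png');print(s['opening'],s['finger_force'],s['contact_force'],s['tool_pos'])
for row in(220,235,250,265,290,310):
    print(row,[(c,*(L[row,c].round())) for c in(255,272,290,318,345,365,380)])
E
```

```text
0.2734160416011153 32.64803946018219 [ 0.80315005 -0.0533148  -2.60630137] [ 0.56661611 -0.3136012   0.05259284]
220 [(255, np.float64(19.0), np.float64(-40.0), np.float64(52.0)), (272, np.float64(30.0), np.float64(-23.0), np.float64(4.0)), (290, np.float64(30.0), np.float64(-13.0), np.float64(3.0)), (318, np.float64(29.0), np.float64(2.0), np.float64(4.0)), (345, np.float64(30.0), np.float64(16.0), np.float64(2.0)), (365, np.float64(30.0), np.float64(27.0), np.float64(1.0)), (380, np.float64(19.0), np.float64(44.0), np.float64(53.0))]
235 [(255, np.float64(28.0), np.float64(-27.0), np.float64(-24.0)), (272, np.float64(30.0), np.float64(-19.0), np.float64(-30.0)), (290, np.float64(30.0), np.float64(-11.0), np.float64(-29.0)), (318, np.float64(30.0), np.float64(2.0), np.float64(-30.0)), (345, np.float64(30.0), np.float64(14.0), np.float64(-30.0)), (365, np.float64(30.0), np.float64(22.0), np.float64(-31.0)), (380, np.float64(28.0), np.float64(31.0), np.float64(-22.0))]
250 [(255, np.float64(21.0), np.float64(-27.0), np.float64(-25.0)), (272, np.float64(24.0), np.float64(-19.0), np.flo
[... 939 characters left out ...]
.float64(-40.0)), (318, np.float64(8.0), np.float64(2.0), np.float64(-40.0)), (345, np.float64(9.0), np.float64(13.0), np.float64(-43.0)), (365, np.float64(10.0), np.float64(21.0), np.float64(-46.0)), (380, np.float64(-31.0), np.float64(46.0), np.float64(52.0))]
310 [(255, np.float64(11.0), np.float64(-21.0), np.float64(-65.0)), (272, np.float64(9.0), np.float64(-16.0), np.float64(-62.0)), (290, np.float64(-1.0), np.float64(-11.0), np.float64(-40.0)), (318, np.float64(-2.0), np.float64(2.0), np.float64(-40.0)), (345, np.float64(1.0), np.float64(13.0), np.float64(-46.0)), (365, np.float64(9.0), np.float64(19.0), np.float64(-62.0)), (380, np.float64(10.0), np.float64(24.0), np.float64(-65.0))]
```

View pics/w3.png

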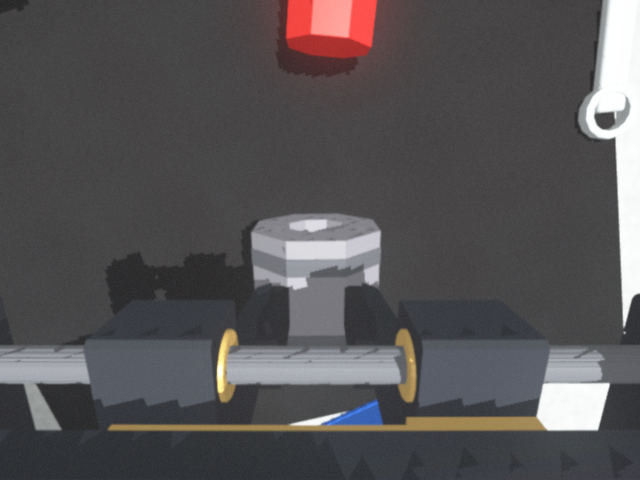

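Image: the collar came up with the tool (bore end at (315,225)), but it slipped about 6 mm and the fingers keep sinking (opening now 0.27). The grip isn't sound. I'll set it down and regrasp with a limited closure.

Call:
move_arm:
  motion:
    - [0, 0, 12, 0, 0, 0, 1]
    - [0, 0, 24, 0, 0, 0, 1]
    - [0, 0, 31, 0, 0, 0, 1]
    - [0, 0, 32, 0, 0, 0, 1]
  newtons: 15

```text
clock: 4.78
tool_pos: [0.5657, -0.3131, 0.0207]
eef_rot: [0.794, 0.608, -0.001, -0.001]
contact_force: [-5.5, 2.2, 14.9]
opening: 0.278
finger_force: 18.7
```

Call:
move_arm:
  motion:
    - [0, 0, 0, 0, 0, 0, 0.5]
    - [0, 0, 0, 0, 0, 0, 0.5]

```text
clock: 5.03
tool_pos: [0.5665, -0.3135, 0.0197]
eef_rot: [0.794, 0.609, 0.0, 0.0]
contact_force: [0.5, 0.6, -0.5]
opening: 0.473
finger_force: 0.0
```

Call:
move_arm:
  motion:
    - [0, 0, 0, 0, 0, 0, 0.25]
    - [0, 0, 0, 0, 0, 0, 0.25]

```text
clock: 5.28
tool_pos: [0.5663, -0.3134, 0.0196]
eef_rot: [0.794, 0.608, -0.0, -0.0]
contact_force: [0.1, -0.5, 0.4]
opening: 0.701
finger_force: 0.0
```

Run:
```python
from h import *
w,L,s=held();save(w['frame'],'w4.png');print(s['opening'],s['finger_force'],s['contact_force'],s['tool_pos'])
W=pts(w)
ok=(W[...,2]>0.02)&(W[...,2]<.07)&(np.hypot(W[...,0]-.567,W[...,1]+.3135)<.06)&(w['frame'].max(2)>100)
p=W[ok];print(np.percentile(p[:,2],[50,90,97]),cv2.minAreaRect((p[p[:,2]>.028][:,:2]*1000).astype(np.float32)))
for row in(220,235,250,265,290,310):
    print(row,[(c,*(L[row,c].round())) for c in(230,240,255,318,380,390,400)])
```

```text
0.7384422367124809 0.0 [ 0.54696647  0.17251298 -0.65111388] [ 0.566303   -0.31343225  0.0197138 ]
[0.05657217 0.06019167 0.06066254] ((565.282470703125, -312.4850158691406), (59.761539459228516, 61.003318786621094), 75.49188232421875)
220 [(230, np.float64(26.0), np.float64(-49.0), np.float64(20.0)), (240, np.float64(27.0), np.float64(-44.0), np.float64(19.0)), (255, np.float64(27.0), np.float64(-35.0), np.float64(18.0)), (318, np.float64(30.0), np.float64(1.0), np.float64(4.0)), (380, np.float64(27.0), np.float64(37.0), np.float64(19.0)), (390, np.float64(27.0), np.float64(43.0), np.float64(19.0)), (400, np.float64(27.0), np.float64(48.0), np.float64(18.0))]
235 [(230, np.float64(18.0), np.float64(-50.0), np.float64(19.0)), (240, np.float64(17.0), np.float64(-44.0), np.float64(20.0)), (255, np.float64(30.0), np.float64(-27.0), np.float64(-28.0)), (318, np.float64(30.0), np.float64(1.0), np.float64(-30.0)), (380, np.float64(18.0), np.float64(37.0), np.float64(20.0)), (390, np.float64(18.0), np.float64(43.0), np.float64(19.0)), (400, np.float64(18.0), np.float64(49.0), np.float64(18.
[... 1043 characters left out ...]
np.float64(-25.0)), (318, np.float64(9.0), np.float64(1.0), np.float64(-41.0)), (380, np.float64(-17.0), np.float64(39.0), np.float64(19.0)), (390, np.float64(9.0), np.float64(32.0), np.float64(-42.0)), (400, np.float64(9.0), np.float64(36.0), np.float64(-42.0))]
310 [(230, np.float64(9.0), np.float64(-32.0), np.float64(-61.0)), (240, np.float64(4.0), np.float64(-31.0), np.float64(-51.0)), (255, np.float64(-9.0), np.float64(-29.0), np.float64(-25.0)), (318, np.float64(-1.0), np.float64(1.0), np.float64(-40.0)), (380, np.float64(-30.0), np.float64(40.0), np.float64(19.0)), (390, np.float64(1.0), np.float64(31.0), np.float64(-45.0)), (400, np.float64(8.0), np.float64(32.0), np.float64(-59.0))]
```

View pics/w4.png

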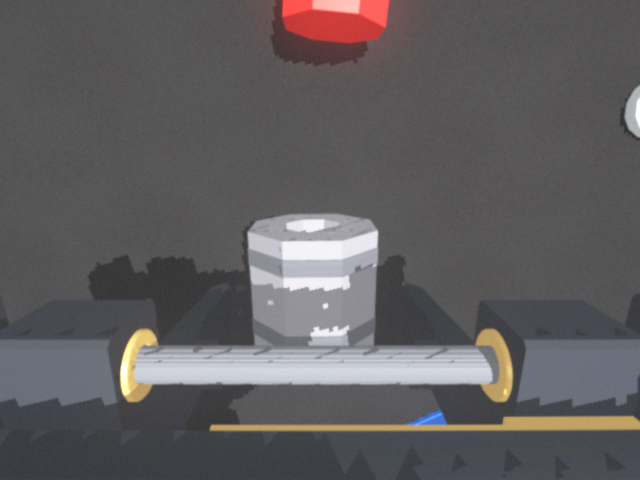

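Image: the collar (around (313,280)) is intact on the counter and the fingers are clear beside it. I'll regrasp with position-limited closure.

Call:
move_arm:
  motion:
    - [0, 0, 4, 0, 0, 0, 0.25]
    - [0, 0, 8, 0, 0, 0, 0.25]
    - [0, 0, 8, 0, 0, 0, 0.3]
    - [0, 0, 8, 0, 0, 0, 0.38]
    - [0, 0, 8, 0, 0, 0, 0.38]
  newtons: 30

```text
clock: 5.95
tool_pos: [0.5664, -0.3135, 0.0121]
eef_rot: [0.794, 0.608, 0.0, 0.0]
contact_force: [0.1, 0.0, 0.3]
opening: 0.622
finger_force: 0.0
```

Call:
move_arm:
  motion:
    - [0, 0, 0, 0, 0, 0, 0.38]
    - [0, 0, 0, 0, 0, 0, 0.38]

```text
clock: 6.2
tool_pos: [0.5664, -0.3135, 0.012]
eef_rot: [0.794, 0.608, 0.0, 0.0]
contact_force: [-0.6, 0.2, -0.2]
opening: 0.615
finger_force: 0.0
```

Call:
move_arm:
  motion:
    - [0, 0, 0, 0, 0, 0, 0.44]
    - [0, 0, 0, 0, 0, 0, 0.44]

```text
clock: 6.45
tool_pos: [0.5663, -0.3135, 0.0119]
eef_rot: [0.794, 0.608, -0.0, 0.0]
contact_force: [0.1, -0.3, -1.0]
opening: 0.56
finger_force: 0.0
```

Call:
move_arm:
  motion:
    - [0, 0, 0, 0, 0, 0, 0.5]
    - [0, 0, 0, 0, 0, 0, 0.5]

```text
clock: 6.7
tool_pos: [0.5655, -0.3133, 0.0119]
eef_rot: [0.794, 0.608, -0.001, -0.001]
contact_force: [-1.8, 0.7, 2.8]
opening: 0.498
finger_force: 1.7
```

Call:
move_arm:
  motion:
    - [0, 0, 0, 0, 0, 0, 0.54]
    - [0, 0, 0, 0, 0, 0, 0.54]

```text
clock: 6.95
tool_pos: [0.5659, -0.3134, 0.0126]
eef_rot: [0.794, 0.608, -0.0, -0.0]
contact_force: [-3.4, 0.7, 7.0]
opening: 0.467
finger_force: 17.8
```

Run:
```python
from h import *
w,L,s=held();save(w['frame'],'w5.png');print(s['opening'],s['finger_force'],s['contact_force'],s['tool_pos'])
```

```text
0.4664613613112846 17.83609002828598 [-2.27954959  0.59363234  6.41099716] [ 0.56592809 -0.31344396  0.01261259]
```

View pics/w5.png

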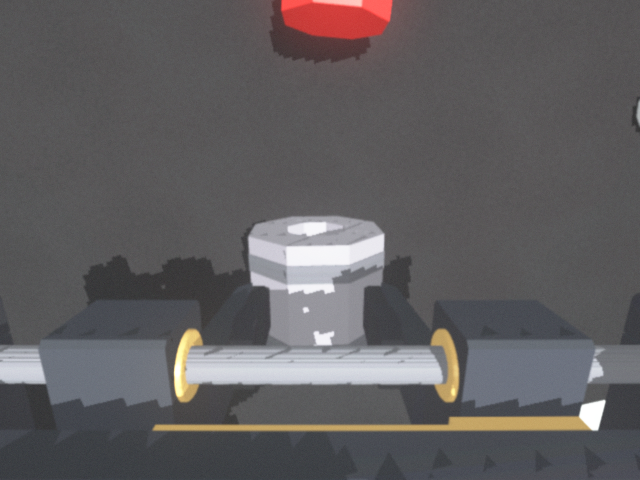

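Contact only begins at a 44 mm opening and pushes up. Depth never shows a finger below tool z ≈ −42 mm, so the real fingertips seem to end about 40 mm short of the reported TCP. I'll open, raise and measure that.

Call:
move_arm:
  motion:
    - [0, 0, 0, 0, 0, 0, 0]
    - [0, 0, 0, 0, 0, 0, 0]
    - [0, 0, 0, 0, 0, 0, 0]

```text
clock: 7.38
tool_pos: [0.5666, -0.3135, 0.0118]
eef_rot: [0.794, 0.609, 0.0, 0.0]
contact_force: [-0.2, 0.6, 0.8]
opening: 0.78
finger_force: 0.0
```

Run:
```python
from h import *
w,L,s=held();save(w['frame'],'w6.png');print(s['opening'],s['tool_pos'])
x,y,z=L[...,0],L[...,1],L[...,2]
for sg in(-1,1):
    f=(abs(x)<13)&(sg*y>25)&(sg*y<66)&(z<5)&(z>-110)&(w['frame'].max(2)<100)
    p=L[f];print(sg,f.sum(),'z',np.percentile(p[:,2],[1,50,90,98,99.5,100]).round(1),'y',np.percentile(p[p[:,2]>-55][:,1],[1,50,99]).round(1),'x',np.percentile(p[p[:,2]>-55][:,0],[1,50,99]).round(1))
W=pts(w)
ok=(W[...,2]>0.028)&(W[...,2]<.07)&(np.hypot(W[...,0]-.567,W[...,1]+.3135)<.05)&(w['frame'].max(2)>100)
print(cv2.minAreaRect((W[ok][:,:2]*1000).astype(np.float32)))
```

```text
0.8287857719328136 [ 0.56652626 -0.31348315  0.01175988]
-1 5514 z [-109.5  -76.4  -48.1  -39.8  -37.9  -36.4] y [-47.5 -36.  -33.6] x [-8.5  9.  11. ]
1 5307 z [-109.4  -75.   -47.8  -39.8  -38.   -36.3] y [34.6 37.  48.6] x [-8.5  9.  11.1]
((565.9027709960938, -310.00836181640625), (55.06386947631836, 60.9423713684082), 75.07215118408203)
```

Confirmed: the real tips sit about 38 mm behind the reported TCP. The contact at z ≈ 50 mm on the collar's upper facets agrees with that. I'll go 39 mm lower and grasp properly.

Call:
move_arm:
  motion:
    - [0, 0, 10, 0, 0, 0, 0]
    - [0, 0, 20, 0, 0, 0, 0]
    - [0, 0, 30, 0, 0, 0, 0]
    - [0, 0, 37, 0, 0, 0, 0]
    - [0, 0, 38, 0, 0, 0, 0]

```text
clock: 8.05
tool_pos: [0.5659, -0.3133, -0.0269]
eef_rot: [0.794, 0.609, -0.0, -0.0]
contact_force: [-0.6, 0.4, 0.3]
opening: 0.999
finger_force: 0.0
```

Call:
move_arm:
  motion:
    - [0, 0, 0, 0, 0, 0, 1]
    - [0, 0, 0, 0, 0, 0, 1]
    - [0, 0, 0, 0, 0, 0, 1]
    - [0, 0, 0, 0, 0, 0, 1]
    - [0, 0, 0, 0, 0, 0, 1]
  newtons: 30

```text
clock: 8.68
tool_pos: [0.5661, -0.3135, -0.0258]
eef_rot: [0.794, 0.608, -0.0, -0.0]
contact_force: [-1.2, 0.5, 3.2]
opening: 0.677
finger_force: 30.0
```

Run:
```python
from h import *
to(.566,-.313,-.027,77.3);s=r.get_state();print(s['opening'],s['finger_force'])
```

```text
shift [ 0.4 -0.2  1.2] turn [-0.01  0.01 -2.35] pos [ 0.5661 -0.3135 -0.0258] F [-1.21  0.49  3.22] t 8.68 q [ 0.59  1.03 -0.29  1.61  0.48  0.57 -0.24]
0.6768230019859158 29.996166955679655
```

Call:
move_arm:
  motion:
    - [0, 0, -20, 0, 0, 0, 1]
    - [0, 0, -60, 0, 0, 0, 1]
    - [0, 0, -110, 0, 0, 0, 1]
    - [0, 0, -155, 0, 0, 0, 1]
    - [0, 0, -170, 0, 0, 0, 1]
  newtons: 40

```text
clock: 9.3
tool_pos: [0.5682, -0.3141, 0.1477]
eef_rot: [0.794, 0.608, 0.002, 0.003]
contact_force: [0.7, -0.7, -3.0]
opening: 0.681
finger_force: 40.0
```

Call:
move_arm:
  motion:
    - [30, -23, 0, 0, 0, -1, 1]
    - [75, -58, 0, 0, 0, -1.5, 1]
    - [120, -93, 0, 0, 0, -2.3, 1]
    - [165, -128, 0, 0, 0, -2.3, 1]
    - [205, -160, 0, 0, 0, -2.3, 1]

```text
clock: 9.93
tool_pos: [0.4634, -0.072, 0.1434]
eef_rot: [0.781, 0.625, -0.0, -0.001]
contact_force: [0.5, 0.2, -2.0]
opening: 0.672
finger_force: 40.0
```

Call:
move_arm:
  motion:
    - [37, -31, 0, 0, 0, 0, 1]
    - [70, -58, 0, 0, 0, 0, 1]
    - [92, -76, 0, 0, 0, 0, 1]
    - [100, -84, 0, 0, 0, 0, 1]
    - [100, -84, 0, 0, 0, 0, 1]

```text
clock: 10.55
tool_pos: [0.4049, 0.0419, 0.1437]
eef_rot: [0.781, 0.625, -0.0, 0.0]
contact_force: [-0.5, -1.0, -2.7]
opening: 0.677
finger_force: 40.0
```

```bash
cat >> h.py <<'E'
def rod(w):
    W=pts(w);x,y,z=W[...,0],W[...,1],W[...,2]
    f=(z>.115)&(z<.155)&(y>.05)&(y<.235)&(abs(x-.4247-.2254*(y-.096))<.02)
    p=W[f];o=[]
    # slices along y: mid of lateral extent, max height
    for y0 in np.arange(.09,.23,.01):
        q=p[abs(p[:,1]-y0)<.005]
        if len(q)>20: o.append((y0,np.percentile(q[:,0],1),np.percentile(q[:,0],99),np.percentile(q[:,2],95)))
    return p,np.array(o)
E
python3 - <<'E'
from h import *
to(.414,.047,.144,77.3)
w,L,s=held();save(w['frame'],'w7.png');print(s['opening'],s['finger_force'],s['clock'])
for n in('wrist','top','side'):
    p,o=rod(snap(n));print(n,len(p));print((o*1000).round(1))
    d=np.array([-.22,-.9755]);print('tip s',np.sort(p[:,:2]@d)[-8:].round(4))
E
```

```text
shift [ 6.9  7.8 -0.3] turn [-0.03  0.04  0.01] pos [0.4049 0.0419 0.1437] F [-0.46 -0.98 -2.72] t 10.55 q [-0.03  0.54 -0.29  2.25  0.39  0.4  -0.86]
0.6751770997053083 39.99664714559913 10.6
wrist 6951
[[ 90.  428.7 437.3 132.3]
 [100.  417.1 438.6 134.6]
 [110.  418.6 441.3 134.7]
 [120.  420.9 443.1 134.7]
 [130.  423.2 445.8 134.7]
 [140.  425.5 447.7 134.7]
 [150.  427.8 450.2 134.8]
 [160.  430.1 452.1 134.6]
 [170.  431.7 454.3 134.6]]
tip s [-0.1869 -0.1869 -0.1869 -0.1869 -0.1868 -0.1868 -0.1868 -0.1868]
top 786
[[100.  416.1 436.9 136.9]
 [110.  417.8 439.1 136.7]
 [120.  420.7 441.8 136.2]
 [130.  422.4 444.4 137.4]
 [140.  424.2 446.2 136.7]
 [150.  427.7 448.9 137.5]
 [160.  429.8 451.2 136.3]
 [170.  431.6 453.3 136.8]
 [180.  433.4 455.3 136.4]
 [190.  436.1 457.2 136. ]
 [200.  437.4 458.9 136.7]
 [210.  440.6 462.4 137.2]
 [220.  443.4 464.3 136.3]
 [230.  445.2 466.2 137.2]]
tip s [-0.1855 -0.1855 -0.1853 -0.1853 -0.1853 -0.1852 -0.185  -0.1847]
side 852
[[100.  416.3 436.8 135.2]
 [110.  418.  438.1 135.5]
 [120.  420.4 441.2 135.9]
 [130.  422.9 442.6 136.1]
 [140.  424.4 446.1 135.3]
 [150.  426.8 447.4 135.7]
 [160.  430.  449.8 135.5]
 [170.  430.9 452.  135.5]
 [180.  433.5 453.7 135.5]
 [190.  435.8 456.6 135.6]
 [200.  437.8 458.2 134.9]
 [210.  440.5 462.1 136. ]
 [220.  442.3 463.3 136. ]
 [230.  445.4 466.8 136.1]]
tip s [-0.1899 -0.1898 -0.1897 -0.1884 -0.1883 -0.1883 -0.187  -0.1846]
```

View pics/w7.png

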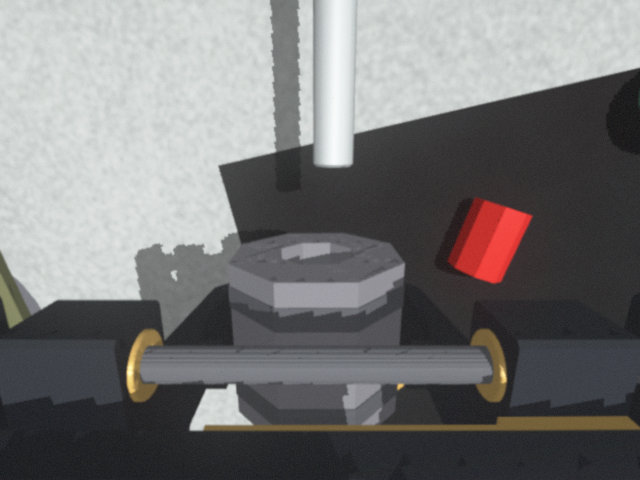

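Wrist view: the rod tip is at (333,165), the held collar is at (317,300), and the rod is nearly parallel to the tool x. Now I'll measure the collar and rod together in the tool frame.

```bash
cat >> h.py <<'E'
def rel(w=None,half=30,zlo=-98,zhi=-40,xmax=60):
    "held thing and rod in tool frame, mm, from wrist depth"
    w,L,s=held(w);x,y,z=L[...,0],L[...,1],L[...,2]
    f=(x>-5)&(x<xmax)&(abs(y)<45)&(z>zlo)&(z<zhi)
    n,l,st,c=cv2.connectedComponentsWithStats(f.astype(np.uint8));k=1+np.argmax(st[1:,4]);
    p=L[l==k]; p=p[p[:,0]>13]
    zt=np.percentile(p[:,2],3); t=p[p[:,2]<zt+3]   # top flat
    fx=np.percentile(p[:,0],98); fr=p[p[:,0]>fx-2]
    out={'n':len(p),'top_z':zt,'topflat_y':[np.percentile(t[:,1],2),np.percentile(t[:,1],98)],'wide_y':[np.percentile(p[:,1],.5),np.percentile(p[:,1],99.5)],'front_x':fx}
    # yaw from front face: x vs y robust
    e=[(y0,np.percentile(p[abs(p[:,1]-y0)<2,0],97)) for y0 in np.arange(-20,21,4) if (abs(p[:,1]-y0)<2).sum()>20]
    out['yaw_front']=np.degrees(np.arctan(np.polyfit(*np.array(e).T,1)[0])) if len(e)>2 else None
    # yaw from the top flat's side edges
    for sgn,nm in((2,'L'),(98,'R')):
        e=[(x0,np.percentile(t[abs(t[:,0]-x0)<1.5,1],sgn)) for x0 in np.arange(14,fx-3,2) if (abs(t[:,0]-x0)<1.5).sum()>20]
        if len(e)>2: out['yaw_'+nm]=np.degrees(np.arctan(np.polyfit(*np.array(e).T,1)[0]))
    W=pts(w); g=(W[...,2]>.115)&(W[...,2]<.15)&(x>fx+8)&(abs(y)<35); q=L[g]
    e=[]
    for x0 in np.arange(np.percentile(q[:,0],1)+8,q[:,0].max()-3,6):
        a=q[abs(q[:,0]-x0)<3]
        if len(a)>50: e.append((x0,(np.percentile(a[:,1],1)+np.percentile(a[:,1],99))/2,np.percentile(a[:,2],5)))
    e=np.array(e)
    if len(e)>2: out['rod y0,slope deg']=(np.polyfit(e[:,0],e[:,1],1)[1],np.degrees(np.arctan(np.polyfit(e[:,0],e[:,1],1)[0]))); out['rod_topz']=np.median(e[:,2]); out['rod z slope deg']=np.degrees(np.arctan(np.polyfit(e[:,0],e[:,2],1)[0]))
    out['tip_x']=np.percentile(q[:,0],.5)
    for k,v in out.items(): print(k,np.round(v,2) if v is not None else v)
    print('tool',s['tool_pos'].round(4),'F',s['contact_force'].round(2),'t',round(s['clock'],2))
E
python3 - <<'E'
from h import *
rel()
E
```

```text
n 14646
top_z -86.49
topflat_y [-13.8   14.33]
wide_y [-29.37  29.97]
front_x 30.18
yaw_front 0.18
yaw_L 3.42
yaw_R -2.65
rod y0,slope deg [ 8.65 -0.27]
rod_topz 9.15
rod z slope deg 0.05
tip_x 58.22
tool [0.4056 0.041  0.1438] F [ 0.24 -0.13 -2.4 ] t 10.8
```

Measured in the tool frame, the collar is centred at y≈0.3. The rod is at y≈8.5 with its axis about 76 mm below the collar's axis. I'll feel for the height by lowering the collar onto the rod's top.

Call:
move_arm:
  motion:
    - [35, 4, 0, 0, 0, -0.2, 1]
    - [70, 8, 10, 0, 0, -0.2, 1]
    - [75, 8, 25, 0, 0, -0.2, 1]
    - [75, 8, 29, 0, 0, -0.2, 1]
    - [75, 8, 30, 0, 0, -0.2, 1]

```text
clock: 11.42
tool_pos: [0.4292, 0.1123, 0.1138]
eef_rot: [0.781, 0.625, -0.001, 0.0]
contact_force: [-0.4, -0.2, -2.2]
opening: 0.674
finger_force: 40.0
```

Call:
move_arm:
  motion:
    - [0, 0, 1, 0, 0, 0, 1]
    - [0, 0, 1, 0, 0, 0, 1]
    - [0, 0, 2, 0, 0, 0, 1]
    - [0, 0, 2, 0, 0, 0, 1]

```text
clock: 11.92
tool_pos: [0.4295, 0.1134, 0.112]
eef_rot: [0.78, 0.626, 0.0, 0.0]
contact_force: [0.3, 0.2, -2.3]
opening: 0.677
finger_force: 40.0
```

Call:
move_arm:
  motion:
    - [0, 0, 1, 0, 0, 0, 1]
    - [0, 0, 1, 0, 0, 0, 1]

```text
clock: 12.18
tool_pos: [0.4294, 0.1135, 0.1108]
eef_rot: [0.78, 0.626, -0.0, 0.0]
contact_force: [0.9, -0.1, -2.2]
opening: 0.671
finger_force: 40.0
```

Call:
move_arm:
  motion:
    - [0, 0, 1, 0, 0, 0, 1]
    - [0, 0, 1, 0, 0, 0, 1]

```text
clock: 12.42
tool_pos: [0.4294, 0.1135, 0.1098]
eef_rot: [0.78, 0.626, -0.0, 0.0]
contact_force: [0.2, -0.7, -3.1]
opening: 0.678
finger_force: 40.0
```

Call:
move_arm:
  motion:
    - [0, 0, 1, 0, 0, 0, 1]
    - [0, 0, 1, 0, 0, 0, 1]

```text
clock: 12.68
tool_pos: [0.4295, 0.1135, 0.1089]
eef_rot: [0.78, 0.626, 0.0, 0.0]
contact_force: [0.1, -0.8, -2.6]
opening: 0.675
finger_force: 40.0
```

Call:
move_arm:
  motion:
    - [0, 0, 1, 0, 0, 0, 1]
    - [0, 0, 1, 0, 0, 0, 1]

```text
clock: 12.92
tool_pos: [0.4295, 0.1135, 0.1087]
eef_rot: [0.78, 0.626, 0.0, 0.0]
contact_force: [-2.1, -1.1, 8.7]
opening: 0.672
finger_force: 40.0
```

Contact is at tool z ≈ 0.1087, so the rod axis is at z ≈ 0.1235. That agrees with vision. I'll back off and lower to threading height.

Call:
move_arm:
  motion:
    - [0, 0, -8, 0, 0, 0, 1]
    - [-35, 0, -8, 0, 0, 0, 1]
    - [-75, 0, -8, 0, 0, 0, 1]
    - [-75, 0, 15, 0, 0, 0, 1]
    - [-75, 0, 35, 0, 0, 0, 1]

```text
clock: 13.55
tool_pos: [0.4137, 0.0396, 0.0728]
eef_rot: [0.781, 0.625, 0.001, 0.0]
contact_force: [0.3, 0.4, -2.7]
opening: 0.678
finger_force: 40.0
```

Call:
move_arm:
  motion:
    - [0, 0, 5, 0, 0, 0, 1]
    - [0, 0, 5, 0, 0, 0, 1]
    - [0, 0, 5, 0, 0, 0, 1]

```text
clock: 13.92
tool_pos: [0.4136, 0.0405, 0.0685]
eef_rot: [0.78, 0.626, 0.001, 0.0]
contact_force: [0.4, -0.2, -2.4]
opening: 0.677
finger_force: 40.0
```

Run:
```python
from h import *
rel()
```

```text
n 14708
top_z -86.48
topflat_y [-13.9   14.32]
wide_y [-29.43  29.88]
front_x 30.31
yaw_front 0.17
yaw_L 2.4
yaw_R -3.67
rod y0,slope deg [0.61 0.18]
rod_topz -66.11
rod z slope deg -0.03
tip_x 56.9
tool [0.4136 0.0404 0.0685] F [-0.77 -0.1  -1.6 ] t 13.97
```

Call:
move_arm:
  motion:
    - [0, 0.4, 1, 0, 0, 0, 1]
    - [18, 0.4, 1, 0, 0, 0, 1]
    - [28, 0.4, 1, 0, 0, 0, 1]
    - [36, 0.4, 1, 0, 0, 0, 1]
    - [44, 0.4, 1, 0, 0, 0, 1]

```text
clock: 14.6
tool_pos: [0.4231, 0.0838, 0.0669]
eef_rot: [0.78, 0.626, -0.0, 0.0]
contact_force: [-0.1, 0.3, -2.5]
opening: 0.676
finger_force: 40.0
```

Run:
```python
from h import *
rel()
```

```text
n 18681
top_z -86.37
topflat_y [-14.11  14.23]
wide_y [-29.5   29.59]
front_x 58.17
yaw_front 10.94
yaw_L 4.45
yaw_R -2.25
rod y0,slope deg [0.63 0.24]
rod_topz -67.64
rod z slope deg -0.04
tip_x 66.34
tool [0.4237 0.0852 0.0669] F [ 1.    1.72 -1.46] t 14.65
```

Call:
move_arm:
  motion:
    - [30, 0.6, 0, 0, 0, 0.2, 1]
    - [65, 0.7, 0, 0, 0, 0.2, 1]
    - [100, 0.9, 0, 0, 0, 0.2, 1]
    - [130, 1, 0, 0, 0, 0.2, 1]
    - [145, 1, 0, 0, 0, 0.2, 1]

```text
clock: 15.28
tool_pos: [0.4557, 0.2262, 0.0668]
eef_rot: [0.781, 0.625, 0.0, -0.0]
contact_force: [-0.1, 0.2, -1.8]
opening: 0.677
finger_force: 40.0
```

Call:
move_arm:
  motion:
    - [4, 0, 0, 0, 0, 0, 1]
    - [8, 0, 0, 0, 0, 0, 1]
    - [8, 0, 0, 0, 0, 0, 1]

```text
clock: 15.65
tool_pos: [0.4573, 0.2313, 0.0669]
eef_rot: [0.782, 0.624, -0.0, 0.0]
contact_force: [0.3, -0.0, -2.3]
opening: 0.677
finger_force: 40.0
```

Run:
```python
from h import *
w,L,s=held();x,y,z=L[...,0],L[...,1],L[...,2]
print(s['contact_force'],s['moment'],s['tool_pos'])
# profile along x at y~0 of the upper surface, to see the gap to the flange
for x0 in range(20,75,3):
    m=(abs(x-x0)<1.5)&(abs(y)<6)&(z<-50); print(x0,m.sum(),np.round(np.median(z[m]),1) if m.any() else None,end='; ')
```

```text
[-0.5808502  -0.18991344 -2.57383458] [-0.04692643 -0.08289794 -0.0440034 ] [0.45721247 0.23112431 0.06682832]
20 607 -86.5; 23 4935 -138.1; 26 1741 -117.1; 29 1158 -80.7; 32 169 -67.0; 35 98 -78.0; 38 356 -78.2; 41 370 -78.2; 44 389 -78.3; 47 389 -78.3; 50 399 -78.2; 53 414 -78.3; 56 423 -78.3; 59 414 -78.3; 62 448 -79.5; 65 472 -79.7; 68 472 -79.6; 71 537 -82.9; 74 519 -83.0;
```

Call:
move_arm:
  motion:
    - [2, 0, 0, 0, 0, 0, 1]
    - [3, 0, 0, 0, 0, 0, 1]
    - [3, 0, 0, 0, 0, 0, 1]

```text
clock: 16.08
tool_pos: [0.458, 0.2352, 0.0669]
eef_rot: [0.781, 0.624, 0.0, 0.0]
contact_force: [1.0, -0.6, -2.5]
opening: 0.675
finger_force: 40.0
```

Call:
move_arm:
  motion:
    - [1, 0, 0, 0, 0, 0, 1]
    - [1, 0, 0, 0, 0, 0, 1]

```text
clock: 16.32
tool_pos: [0.4583, 0.2363, 0.0669]
eef_rot: [0.781, 0.624, 0.0, 0.0]
contact_force: [-0.6, -0.7, -2.2]
opening: 0.673
finger_force: 40.0
```

Call:
move_arm:
  motion:
    - [1, 0, 0, 0, 0, 0, 1]
    - [1, 0, 0, 0, 0, 0, 1]

```text
clock: 16.58
tool_pos: [0.4583, 0.2369, 0.0668]
eef_rot: [0.781, 0.624, -0.0, 0.0]
contact_force: [-0.1, -1.2, -1.6]
opening: 0.671
finger_force: 40.0
```

Call:
move_arm:
  motion:
    - [1, 0, 0, 0, 0, 0, 1]
    - [1, 0, 0, 0, 0, 0, 1]

```text
clock: 16.82
tool_pos: [0.4583, 0.2368, 0.0668]
eef_rot: [0.781, 0.624, -0.001, 0.001]
contact_force: [-0.6, -2.8, 0.0]
opening: 0.672
finger_force: 40.0
```

Call:
move_arm:
  motion:
    - [2, 0, 0, 0, 0, 0, 1]
    - [2, 0, 0, 0, 0, 0, 1]

```text
clock: 17.08
tool_pos: [0.4582, 0.2367, 0.0667]
eef_rot: [0.782, 0.624, -0.003, 0.001]
contact_force: [-1.0, -7.3, 0.3]
opening: 0.673
finger_force: 40.0
```

Run:
```python
from h import *
w,L,s=held();x,y,z=L[...,0],L[...,1],L[...,2]
print(s['contact_force'],s['moment'],s['tool_pos'])
for x0 in range(26,42,2):
    m=(abs(x-x0)<1)&(abs(y)<6)&(z<-50)&(z>-95); print(x0,m.sum(),np.round(np.median(z[m]),1) if m.any() else None,end='; ')
```

```text
[-0.92711844 -7.12867057  2.09567108] [-1.34291733  0.19018602 -0.02536594] [0.45817392 0.23675193 0.06672758]
26 259 -85.7; 28 263 -85.7; 30 590 -81.4; 32 228 -78.4; 34 240 -78.5; 36 244 -78.5; 38 239 -78.5; 40 245 -78.5;
```

Grey is home: 7 N axial force and no gap in depth. I'll lower it onto the rod, release and rise.

Call:
move_arm:
  motion:
    - [-1, 0, 1.5, 0, 0, 0, 1]
    - [-1, 0, 2.5, 0, 0, 0, 1]
    - [-1, 0, 2.5, 0, 0, 0, 0.2]
    - [-1, 0, 2.5, 0, 0, 0, 0]
    - [-1, 0, 2.5, 0, 0, 0, 0]

```text
clock: 17.75
tool_pos: [0.4591, 0.2399, 0.0645]
eef_rot: [0.781, 0.625, 0.001, -0.0]
contact_force: [-0.4, 0.3, -0.9]
opening: 0.985
finger_force: 0.0
```

Call:
move_arm:
  motion:
    - [0, 0, 0, 0, 0, 0, 0]
    - [0, 0, -25, 0, 0, 0, 0]
    - [0, 0, -75, 0, 0, 0, 0]
    - [-20, 0, -115, 0, 0, 0, 0]
    - [-60, 0, -130, 0, 0, 0, 0]

```text
clock: 18.38
tool_pos: [0.4471, 0.1824, 0.1967]
eef_rot: [0.78, 0.625, 0.003, 0.0]
contact_force: [0.9, -0.9, -0.7]
opening: 0.996
finger_force: 0.0
```

Run:
```python
from h import *
to(.438,-.082,.12,72.5)
w=snap('wrist');W=pts(w)
p=W[(W[...,2]>.1)&(W[...,2]<.175)&(W[...,1]>.1)&(W[...,1]<.34)]
d=np.array([.2185,.9758]);o=np.array([.4255,.096])
s=(p[:,:2]-o)@d*1000
for a in range(0,215,8):
    m=abs(s-a)<4; print(a,m.sum(),np.round(np.percentile(p[m,2],95)*1000,1) if m.any() else '',end='; ')
```

```text
shift [-260.4   48.4   75.7] turn [ 0.22 -0.27  4.91] pos [0.4471 0.1824 0.1967] F [ 0.9  -0.85 -0.67] t 18.38 q [-0.28  0.52 -0.31  1.99  0.25  0.66 -0.97]
0 2 124.6; 8 158 134.5; 16 260 134.5; 24 260 134.5; 32 263 134.7; 40 268 134.8; 48 273 134.9; 56 284 134.6; 64 298 134.7; 72 303 134.7; 80 314 134.8; 88 320 134.6; 96 323 134.7; 104 335 134.7; 112 303 151.6; 120 1053 151.7; 128 1082 152.0; 136 1105 151.9; 144 1140 151.8; 152 1134 151.8; 160 1242 152.1; 168 1242 152.0; 176 929 151.3; 184 903 145.9; 192 923 145.8; 200 1164 147.3; 208 1189 150.2;
```

Call:
move_arm:
  motion:
    - [-40, 8, 0, 0, 0, 1, 0]
    - [-95, 18, 0, 0, 0, 3, 0]
    - [-150, 28, 10, 0, 0, 5, 0]
    - [-205, 38, 30, 0, 0, 5, 0]
    - [-245, 46, 50, 0, 0, 5, 0]

```text
clock: 19.05
tool_pos: [0.4362, -0.0711, 0.1439]
eef_rot: [0.808, 0.589, -0.0, 0.0]
contact_force: [0.7, 0.2, -0.5]
opening: 0.996
finger_force: 0.0
```

Call:
move_arm:
  motion:
    - [-12, 2, 0, 0, 0, 0, 0]
    - [-15, 2, 0, 0, 0, 0, 0]
    - [-15, 2, 0, 0, 0, 0, 0]

```text
clock: 19.42
tool_pos: [0.4346, -0.0819, 0.145]
eef_rot: [0.807, 0.591, 0.001, 0.0]
contact_force: [0.1, 0.4, -0.1]
opening: 1.003
finger_force: 0.0
```

```bash
cat >> h.py <<'E'
def obj(w,k,c,r0=.06):
    W=pts(w);m=masks(w)[k]&(np.hypot(W[...,0]-c[0],W[...,1]-c[1])<r0)
    p=W[m];zt=np.percentile(p[:,2],90);t=p[p[:,2]>zt-.004];q=p[p[:,2]>zt*.45]
    print(k,m.sum(),'top',np.percentile(p[:,2],[90,97]).round(4))
    for a in(t,q): print(cv2.minAreaRect((a[:,:2]*1000).astype(np.float32)))
E
python3 - <<'E'
from h import *
obj(snap('wrist'),'brass',(.438,-.082));to(.438,-.082,-.030,72.5)
E
```

```text
brass 8825 top [0.2732 0.2738]
((466.85491943359375, -71.01811218261719), (8.109349250793457, 67.3609390258789), 71.41299438476562)
((446.0354309082031, -61.33905792236328), (20.709182739257812, 113.2945556640625), 69.48125457763672)
shift [  0.6   3.1 175. ] turn [ 0.08 -0.07 -0.09] pos [ 0.4346 -0.0817  0.145 ] F [ 0.37 -0.06  0.52] t 19.48 q [ 0.26  0.57 -0.27  2.15  0.33  0.46 -0.58]
```

```bash
sed -i 's/m=masks(w)\[k\]&/m=masks(w)[k]\&(W[...,2]<.08)\&(W[...,2]>.004)\&/' h.py
python3 - <<'E'
from h import *
obj(snap('wrist'),'brass',(.438,-.082));to(.438,-.082,-.030,72.5)
E
```

```text
brass 3904 top [0.0517 0.0523]
((438.8542175292969, -82.43353271484375), (70.42138671875, 32.053340911865234), 71.19501495361328)
((439.0820007324219, -82.54078674316406), (70.48616027832031, 52.057090759277344), 70.60474395751953)
shift [  0.7   3.1 175. ] turn [ 0.07 -0.06 -0.08] pos [ 0.4345 -0.0818  0.145 ] F [0.65 0.11 0.14] t 19.52 q [ 0.26  0.57 -0.27  2.16  0.33  0.46 -0.58]
```

Call:
move_arm:
  motion:
    - [0.5, 4, 45, 0, 0, 1.6, 0]
    - [0.5, 4, 90, 0, 0, 1.6, 0]
    - [0.5, 4, 130, 0, 0, 1.6, 0]
    - [0.5, 4, 155, 0, 0, 1.6, 0]
    - [0.5, 4, 170, 0, 0, 1.6, 0]

```text
clock: 20.15
tool_pos: [0.4403, -0.0844, -0.013]
eef_rot: [0.815, 0.579, -0.003, -0.001]
contact_force: [-0.2, 0.3, 0.1]
opening: 1.001
finger_force: 0.0
```

Call:
move_arm:
  motion:
    - [0, 0, 4, 0, 0, 0, 0]
    - [0, 0, 4, 0, 0, 0, 1]
    - [0, 0, 4, 0, 0, 0, 1]
    - [0, 0, 4, 0, 0, 0, 1]
    - [0, 0, 4, 0, 0, 0, 1]
  newtons: 50

```text
clock: 20.78
tool_pos: [0.4395, -0.0859, -0.0157]
eef_rot: [0.816, 0.578, -0.003, -0.0]
contact_force: [-1.3, 0.7, 1.9]
opening: 0.584
finger_force: 50.0
```

Call:
move_arm:
  motion:
    - [0, 0, 0, 0, 0, 0, 1]
    - [0, 0, 0, 0, 0, 0, 1]

```text
clock: 21.02
tool_pos: [0.4395, -0.0859, -0.0157]
eef_rot: [0.816, 0.578, -0.003, -0.001]
contact_force: [-2.9, 0.7, 5.0]
opening: 0.586
finger_force: 50.0
```

Run:
```python
from h import *
to(.4136,.0404,.0685,77.4)
```

```text
shift [110.2 -66.6 -84.4] turn [-0.26  0.23 -6.73] pos [ 0.4395 -0.0859 -0.0157] F [-2.93  0.71  4.98] t 21.02 q [ 0.12  0.91 -0.05  2.22  1.19  0.04 -1.44]
```

Tool z stopped at −0.016 because joint 6 is at its limit there, so the grip is 15 mm above the bore axis but solid (51.5 mm, 50 N). I'll lift and check.

Call:
move_arm:
  motion:
    - [0, 0, -8, 0, 0, 0, 1]
    - [0, 0, -25, 0, 0, 0, 1]
    - [0, 0, -60, 0, 0, 0, 1]
    - [10, 0, -105, 0, 0, -1, 1]
    - [25, 0, -140, 0, 0, -2, 1]

```text
clock: 21.65
tool_pos: [0.4489, -0.0627, 0.1253]
eef_rot: [0.806, 0.592, -0.003, -0.0]
contact_force: [0.4, 1.1, -2.4]
opening: 0.582
finger_force: 50.0
```

Run:
```python
from h import *
s=r.get_state();print(s['opening'],s['finger_force'])
to(.4140,.0404,.12,77.4);rel(half=26,zlo=-85)
```

```text
0.5821212920076781 49.99725580215454
shift [ 87.9 -64.2   5.2] turn [-0.25  0.24 -4.84] pos [ 0.4489 -0.0627  0.1253] F [ 0.39  1.1  -2.38] t 21.65 q [ 0.44  0.67 -0.64  2.13  0.75  0.59 -1.05]Traceback (most recent call last):
  File "<stdin>", line 3, in <module>
  File "h.py", line 70, in rel
    for x0 in np.arange(np.percentile(q[:,0],1)+8,q[:,0].max()-3,6):
                        ~~~~~~~~~~~~~^^^^^^^^^^
    return _quantile_unchecked(
        a, q, axis, out, overwrite_input, method, keepdims, weights)
    return _ureduce(a,
                    func=_quantile_ureduce_func,
    ...<5 lines>...
                    overwrite_input=overwrite_input,
                    method=method)
    r = func(a, **kwargs)
    result = _quantile(arr,
                       quantiles=q,
    ...<2 lines>...
                       out=out,
                       weights=wgt)
    slices_having_nans = np.isnan(arr[-1, ...])
                                  ~~~^^^^^^^^^
IndexError: index -1 is out of bounds for axis 0 with size 0
```

Call:
move_arm:
  motion:
    - [22, -16, 0, 0, 0, -1.5, 1]
    - [50, -36, 0, -0.1, 0.1, -3, 1]
    - [75, -55, 0, -0.2, 0.2, -4.8, 1]
    - [86, -63, 0, -0.2, 0.2, -4.8, 1]
    - [86, -63, 0, -0.2, 0.2, -4.8, 1]

```text
clock: 22.32
tool_pos: [0.4145, 0.0389, 0.1237]
eef_rot: [0.78, 0.626, -0.001, 0.0]
contact_force: [-0.6, -0.1, -2.0]
opening: 0.583
finger_force: 50.0
```

Call:
move_arm:
  motion:
    - [0, 0, 0, 0, 0, 0, 1]
    - [0, 0, 15, 0, 0, 0, 1]
    - [0, 0, 30, 0, 0, 0, 1]
    - [0, 0, 40, 0, 0, 0, 1]
    - [0, 0, 40, 0, 0, 0, 1]

```text
clock: 22.95
tool_pos: [0.4144, 0.0374, 0.0833]
eef_rot: [0.781, 0.625, -0.001, 0.0]
contact_force: [0.9, 0.8, -2.3]
opening: 0.588
finger_force: 50.0
```

Run:
```python
from h import *
to(.4140,.0404,.082,77.4);rel(zlo=-85)
```

```text
shift [ 2.8 -1.   1.3] turn [-0.09  0.12 -0.05] pos [0.4144 0.0374 0.0833] F [ 0.88  0.76 -2.33] t 22.95 q [ 0.1   0.71 -0.48  2.27  0.95  0.38 -1.41]
n 10215
top_z -67.88
topflat_y [-12.17  12.58]
wide_y [-25.51  25.79]
front_x 37.6
yaw_front 0.1
yaw_L -0.26
yaw_R 0.22
rod y0,slope deg [-1.08  0.13]
rod_topz -51.1
rod z slope deg 0.06
tip_x 59.2
tool [0.4146 0.0378 0.0837] F [-1.02 -0.04 -2.11] t 23.0
```

Call:
move_arm:
  motion:
    - [0, -1.2, 2, 0, 0, 0, 1]
    - [12, -1.2, 2, 0, 0, 0, 1]
    - [22, -1.2, 2, 0, 0, 0, 1]
    - [30, -1.2, 2, 0, 0, 0, 1]
    - [38, -1.2, 2, 0, 0, 0, 1]

```text
clock: 23.62
tool_pos: [0.4216, 0.0769, 0.0819]
eef_rot: [0.78, 0.626, -0.0, -0.0]
contact_force: [-0.4, 0.3, -2.8]
opening: 0.583
finger_force: 50.0
```

Run:
```python
from h import *
rel(zlo=-85)
```

```text
n 13502
top_z -68.1
topflat_y [-12.32  12.57]
wide_y [-25.34  25.7 ]
front_x 58.33
yaw_front 8.02
yaw_L 1.4
yaw_R -3.28
rod y0,slope deg [0.34 0.43]
rod_topz -52.55
rod z slope deg 0.21
tip_x 66.43
tool [0.4221 0.0784 0.082 ] F [ 0.01  2.36 -2.06] t 23.68
```

Call:
move_arm:
  motion:
    - [20, 0.3, 0, 0, 0, 0.1, 1]
    - [45, 0.5, 0, 0, 0, 0.2, 1]
    - [68, 0.6, 0, 0, 0, 0.2, 1]
    - [82, 0.6, 0, 0, 0, 0.2, 1]
    - [88, 0.6, 0, 0, 0, 0.2, 1]

```text
clock: 24.3
tool_pos: [0.4412, 0.1629, 0.0817]
eef_rot: [0.781, 0.625, -0.0, -0.0]
contact_force: [0.7, 0.3, -3.6]
opening: 0.586
finger_force: 50.0
```

Call:
move_arm:
  motion:
    - [2, 0, 0, 0, 0, 0, 1]
    - [3, 0, 0, 0, 0, 0, 1]
    - [4, 0, 0, 0, 0, 0, 1]
    - [5, 0, 0, 0, 0, 0, 1]

```text
clock: 24.8
tool_pos: [0.4423, 0.1664, 0.0818]
eef_rot: [0.781, 0.624, -0.001, -0.0]
contact_force: [-0.2, 0.5, -2.7]
opening: 0.584
finger_force: 50.0
```

Call:
move_arm:
  motion:
    - [1, 0, 0, 0, 0, 0, 1]
    - [2, 0, 0, 0, 0, 0, 1]
    - [2, 0, 0, 0, 0, 0, 1]

```text
clock: 25.18
tool_pos: [0.4427, 0.1689, 0.0818]
eef_rot: [0.781, 0.624, -0.0, -0.0]
contact_force: [-1.0, 0.5, -2.2]
opening: 0.586
finger_force: 50.0
```

Call:
move_arm:
  motion:
    - [1, 0, 0, 0, 0, 0, 1]
    - [2, 0, 0, 0, 0, 0, 1]
    - [2, 0, 0, 0, 0, 0, 1]

```text
clock: 25.55
tool_pos: [0.4431, 0.1707, 0.0818]
eef_rot: [0.781, 0.624, -0.001, -0.0]
contact_force: [0.6, 0.4, -2.8]
opening: 0.584
finger_force: 50.0
```

Call:
move_arm:
  motion:
    - [1, 0, 0, 0, 0, 0, 1]
    - [1, 0, 0, 0, 0, 0, 1]

```text
clock: 25.8
tool_pos: [0.4431, 0.1707, 0.0817]
eef_rot: [0.781, 0.624, -0.001, 0.0]
contact_force: [-0.6, -3.1, -1.6]
opening: 0.586
finger_force: 50.0
```

Call:
move_arm:
  motion:
    - [1, 0, 0, 0, 0, 0, 1]
    - [1, 0, 0, 0, 0, 0, 1]

```text
clock: 26.05
tool_pos: [0.4431, 0.1706, 0.0816]
eef_rot: [0.781, 0.624, -0.002, 0.001]
contact_force: [-1.5, -6.0, 1.1]
opening: 0.581
finger_force: 50.0
```

Call:
move_arm:
  motion:
    - [1, 0, 0, 0, 0, 0, 1]
    - [1, 0, 0, 0, 0, 0, 1]

```text
clock: 26.3
tool_pos: [0.443, 0.1706, 0.0815]
eef_rot: [0.782, 0.624, -0.003, 0.001]
contact_force: [-0.7, -6.0, 0.3]
opening: 0.586
finger_force: 50.0
```

Call:
move_arm:
  motion:
    - [1, 0, 0, 0, 0, 0, 1]
    - [1, 0, 0, 0, 0, 0, 1]

```text
clock: 26.55
tool_pos: [0.443, 0.1705, 0.0814]
eef_rot: [0.782, 0.624, -0.004, 0.002]
contact_force: [-0.7, -7.9, 1.8]
opening: 0.583
finger_force: 50.0
```

Brass meets grey exactly where predicted. I'll relax the push, seat it on the rod and release.

Call:
move_arm:
  motion:
    - [-3, 0, 0, 0, 0, 0, 1]
    - [-3, 0, 1.5, 0, 0, 0, 1]
    - [-3, 0, 2.4, 0, 0, 0, 1]
    - [-3, 0, 2.4, 0, 0, 0, 0.4]
    - [-3, 0, 2.4, 0, 0, 0, 0]

```text
clock: 27.18
tool_pos: [0.4442, 0.1737, 0.0797]
eef_rot: [0.781, 0.625, 0.001, -0.001]
contact_force: [0.0, -0.6, 0.9]
opening: 0.689
finger_force: 0.0
```

Call:
move_arm:
  motion:
    - [0, 0, 0, 0, 0, 0, 0]
    - [0, 0, 0, 0, 0, 0, 0]
    - [0, 0, -30, 0, 0, 0, 0]
    - [0, 0, -75, 0, 0, 0, 0]
    - [-30, 0, -110, 0, 0, 0, 0]

```text
clock: 27.8
tool_pos: [0.4377, 0.145, 0.1913]
eef_rot: [0.78, 0.626, 0.002, -0.001]
contact_force: [0.9, -1.0, -0.9]
opening: 1.004
finger_force: 0.0
```

```bash
cat >> h.py <<'E'
def prof(n='wrist'):
    W=pts(snap(n)); p=W[(W[...,2]>.1)&(W[...,2]<.162)&(W[...,1]>.02)&(W[...,1]<.34)&(abs(W[...,0]-.4255-.224*(W[...,1]-.096))<.035)]
    d=np.array([.2185,.9758]);o=np.array([.4255,.096]);s=(p[:,:2]-o)@d*1000
    print(n,[(a,float(np.round(np.percentile(p[abs(s-a)<2,2],95)*1000,1))) for a in range(-40,200,4) if (abs(s-a)<2).sum()>10])
E
python3 - <<'E'
from h import *
to(.613,-.171,.145,69);prof();prof('top')
E
```

```text
shift [-270.5  239.7   45.5] turn [ 0.02 -0.2   8.45] pos [0.4377 0.145  0.1913] F [ 0.94 -1.   -0.94] t 27.8 q [ 0.07  0.58 -0.75  2.04  0.58  0.74 -1.27]
wrist [(0, 134.5), (4, 134.8), (8, 134.7), (12, 134.5), (16, 134.8), (20, 134.6), (24, 134.7), (28, 134.9), (32, 134.5), (36, 134.7), (40, 135.1), (44, 147.6), (48, 147.6), (52, 147.6), (56, 147.7), (60, 147.8), (64, 147.7), (68, 147.7), (72, 147.7), (76, 147.8), (80, 147.7), (84, 147.7), (88, 147.7), (92, 147.7), (96, 147.6), (100, 147.8), (104, 147.8), (108, 147.7), (112, 147.7), (116, 151.7), (120, 151.6), (124, 152.2), (128, 152.1), (132, 151.9), (136, 151.7), (140, 151.7), (144, 151.8), (148, 151.7), (152, 151.8), (156, 151.9), (160, 152.0), (164, 152.2), (168, 151.8), (172, 151.8), (176, 151.4), (180, 145.8), (184, 145.7), (188, 145.5), (192, 145.7), (196, 145.5)]
top [(0, 136.1), (4, 134.9), (8, 136.0), (12, 136.1), (16, 136.5), (20, 135.7), (24, 135.1), (28, 136.2), (32, 136.5), (36, 135.6), (40, 135.9), (44, 149.0), (48, 149.7), (72, 151.3), (76, 149.7), (80, 149.5), (84, 149.4), (88, 149.5), (92, 149.8), (96, 149.7), (100, 147.0), (120, 154.9), (124, 154.7), (128, 154.4), (132, 154.3), (136, 154.1), (140, 153.4), (144, 153.9), (148, 153.1), (152, 152.4), (156, 153.7), (160, 153.5), (164, 154.2), (168, 153.2), (172, 152.6), (176, 147.9), (180, 146.7), (184, 147.0), (188, 147.4), (192, 147.1), (196, 148.7)]
```

Both collars are seated with no gap. Now to the chosen cap.

Call:
move_arm:
  motion:
    - [-40, 30, 0, 0, 0, 2, 0]
    - [-85, 70, 0, 0, 0, 4, 0]
    - [-127, 110, 5, 0, 0, 6, 0]
    - [-170, 150, 20, 0, 0, 8, 0]
    - [-210, 186, 35, 0, 0, 8, 0]

```text
clock: 28.52
tool_pos: [0.573, -0.1049, 0.153]
eef_rot: [0.823, 0.568, -0.0, -0.0]
contact_force: [0.2, 0.5, -0.6]
opening: 0.998
finger_force: 0.0
```

Call:
move_arm:
  motion:
    - [-38, 12, 0, 0, 0, 0, 0]
    - [-65, 22, 10, 0, 0, 0, 0]
    - [-68, 23, 10, 0, 0, 0, 0]
    - [-68, 23, 10, 0, 0, 0, 0]

```text
clock: 29.02
tool_pos: [0.5697, -0.1732, 0.1442]
eef_rot: [0.822, 0.569, 0.0, -0.001]
contact_force: [-0.3, 0.2, -0.8]
opening: 1.004
finger_force: 0.0
```

Run:
```python
from h import *
w=snap('wrist');obj(w,'red',(.613,-.171));to(.613,-.171,-.035,69)
W=pts(w);m=masks(w)['red']&(np.hypot(W[...,0]-.613,W[...,1]+.171)<.06);ys,xs=np.where(m);c=w['frame'][max(0,ys.min()-20):ys.max()+20,max(0,xs.min()-20):xs.max()+20];print(c.shape,xs.min(),xs.max(),ys.min(),ys.max())
save(cv2.resize(c,None,fx=4,fy=4,interpolation=2),'cap.png')
```

```text
red 4242 top [0.0443 0.0448]
((615.0851440429688, -171.54446411132812), (62.25054168701172, 27.47125244140625), 70.72701263427734)
((615.225341796875, -171.42897033691406), (62.31157302856445, 44.127471923828125), 69.96490478515625)
shift [ 16.5  39.9 179.6] turn [-0.04 -0.06  0.42] pos [ 0.5699 -0.1726  0.1446] F [-0.47  0.5  -0.09] t 29.07 q [ 0.6   0.8  -0.7   1.7   0.64  0.88 -0.72]
(120, 96, 3) 338 394 167 247
```

View pics/cap.png

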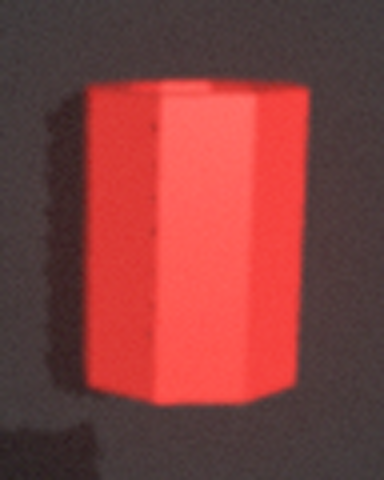

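Crop: the cap's mouth rim with the bore shows at the top edge (~(185,88)), i.e. on the +y side, as needed. Size 62×44×44.5 mm confirmed; this is the rightmost cap.

Call:
move_arm:
  motion:
    - [8, 20, 30, 0, 0, -0.9, 0]
    - [17, 42, 65, 0, 0, -0.9, 0]
    - [17, 42, 110, 0, 0, -0.9, 0]
    - [17, 42, 140, 0, 0, -0.9, 0]
    - [17, 42, 140, 0, 0, -0.9, 0]

```text
clock: 29.7
tool_pos: [0.6132, -0.1717, 0.0028]
eef_rot: [0.817, 0.576, -0.002, -0.002]
contact_force: [-0.4, -0.2, 0.9]
opening: 1.001
finger_force: 0.0
```

Run:
```python
from h import *
to(.6152,-.1715,-.033,70.3)
```

```text
shift [ 0.9  2.  35.8] turn [-0.27  0.03  0.04] pos [ 0.6132 -0.1717  0.0028] F [-0.4  -0.16  0.88] t 29.7 q [ 0.51  1.03 -0.58  1.63  0.78  0.73 -0.8 ]
```

Call:
move_arm:
  motion:
    - [1, 1.5, 12, 0, 0, 0, 0]
    - [1, 1.5, 24, 0, 0, 0, 0]
    - [1, 1.5, 32, 0, 0, 0, 0]
    - [1, 1.5, 35, 0, 0, 0, 0]
    - [1, 1.5, 35, 0, 0, 0, 0]

```text
clock: 30.32
tool_pos: [0.6163, -0.1738, -0.0307]
eef_rot: [0.818, 0.575, -0.0, -0.0]
contact_force: [0.3, 0.2, -0.5]
opening: 1.004
finger_force: 0.0
```

Call:
move_arm:
  motion:
    - [0, 0, 0, 0, 0, 0, 1]
    - [0, 0, 0, 0, 0, 0, 1]
    - [0, 0, 0, 0, 0, 0, 1]
    - [0, 0, 0, 0, 0, 0, 1]
    - [0, 0, 0, 0, 0, 0, 1]
  newtons: 25

```text
clock: 30.95
tool_pos: [0.6161, -0.1738, -0.0306]
eef_rot: [0.818, 0.575, -0.001, -0.0]
contact_force: [-0.2, 0.3, 0.7]
opening: 0.496
finger_force: 25.0
```

Call:
move_arm:
  motion:
    - [0, 0, 0, 0, 0, 0, 1]
    - [0, 0, 0, 0, 0, 0, 1]

```text
clock: 31.2
tool_pos: [0.6162, -0.1738, -0.0306]
eef_rot: [0.818, 0.575, -0.001, -0.0]
contact_force: [-0.1, 0.4, 0.5]
opening: 0.497
finger_force: 25.0
```

Run:
```python
from h import *
to(.4136,.0404,.15,77.4)
```

```text
shift [ 132.6 -263.4 -180.5] turn [-0.05  0.04 -7.24] pos [ 0.6162 -0.1738 -0.0306] F [-0.12  0.4   0.52] t 31.2 q [ 0.49  1.08 -0.55  1.63  0.82  0.68 -0.83]
```

Call:
move_arm:
  motion:
    - [0, 0, -20, 0, 0, 0, 1]
    - [0, 0, -60, 0, 0, 0, 1]
    - [0, 0, -105, 0, 0, 0, 1]
    - [0, 0, -145, 0, 0, 0, 1]
    - [0, 0, -160, 0, 0, 0, 1]

```text
clock: 31.82
tool_pos: [0.6182, -0.1736, 0.133]
eef_rot: [0.818, 0.575, 0.001, 0.002]
contact_force: [0.2, 0.5, -1.0]
opening: 0.495
finger_force: 25.0
```

Call:
move_arm:
  motion:
    - [15, -35, 0, 0, 0, -2, 1]
    - [38, -80, 0, 0, 0, -4, 1]
    - [62, -125, 0, 0, 0, -5.5, 1]
    - [84, -170, 0, 0, 0, -7.2, 1]
    - [104, -210, 0, 0, 0, -7.2, 1]

```text
clock: 32.45
tool_pos: [0.4523, -0.0035, 0.1293]
eef_rot: [0.78, 0.625, -0.001, -0.001]
contact_force: [0.1, 0.8, -0.8]
opening: 0.494
finger_force: 25.0
```

Run:
```python
from h import *
to(.4136,.0404,.075,77.4)
```

```text
shift [ 34.5 -47.3  54.3] turn [-0.11  0.02  0.  ] pos [ 0.4523 -0.0035  0.1293] F [ 0.07  0.79 -0.85] t 32.45 q [ 0.32  0.67 -0.66  2.13  0.75  0.59 -1.1 ]
```

Call:
move_arm:
  motion:
    - [16, -24, 5, 0, 0, 0, 1]
    - [28, -42, 25, 0, 0, 0, 1]
    - [32, -46, 45, 0, 0, 0, 1]
    - [32, -46, 53, 0, 0, 0, 1]
    - [32, -46, 53, 0, 0, 0, 1]

```text
clock: 33.08
tool_pos: [0.4162, 0.0363, 0.0762]
eef_rot: [0.781, 0.625, -0.001, -0.0]
contact_force: [-0.5, -0.5, 0.7]
opening: 0.498
finger_force: 25.0
```

Call:
move_arm:
  motion:
    - [0, 0, 0, 0, 0, 0, 1]
    - [0, 0, 0, 0, 0, 0, 1]

```text
clock: 33.33
tool_pos: [0.4168, 0.0364, 0.0769]
eef_rot: [0.781, 0.625, -0.0, 0.0]
contact_force: [0.5, 0.5, -1.5]
opening: 0.496
finger_force: 25.0
```

Run:
```python
from h import *
rel(zlo=-90)
```

```text
n 8902
top_z -75.26
topflat_y [-10.46  11.21]
wide_y [-21.29  22.08]
front_x 33.2
yaw_front 0.09
yaw_L 0.05
yaw_R -0.3
rod y0,slope deg [-2.99 -0.16]
rod_topz -57.86
rod z slope deg -12.56
tip_x 60.2
tool [0.4167 0.0364 0.0768] F [-0.54  0.3  -0.57] t 33.38
```

Call:
move_arm:
  motion:
    - [0, -2, 3, 0, 0, 0, 1]
    - [8, -3.5, 6, 0, 0, 0, 1]
    - [16, -3.5, 6, 0, 0, 0, 1]
    - [16, -3.5, 6, 0, 0, 0, 1]
    - [16, -3.5, 6, 0, 0, 0, 1]

```text
clock: 34.0
tool_pos: [0.4163, 0.053, 0.0705]
eef_rot: [0.781, 0.625, -0.001, -0.0]
contact_force: [-0.0, -0.7, -1.4]
opening: 0.496
finger_force: 25.0
```

```bash
sed -i 's/&(abs(y)<35); q=L\[g\]/\&(abs(y)<35)\&(W[...,2]<.1365)\&(x<95); q=L[g]/' h.py
python3 - <<'E'
from h import *
rel(zlo=-90,xmax=40)
E
```

```text
n 8980
top_z -75.24
topflat_y [-10.53  11.12]
wide_y [-21.39  22.02]
front_x 33.38
yaw_front 0.02
yaw_L -0.33
yaw_R 0.24
rod y0,slope deg [0.75 0.02]
rod_topz -64.27
rod z slope deg -1.09
tip_x 44.24
tool [0.4162 0.0528 0.0705] F [-0.81 -0.03 -1.51] t 34.05
```

Call:
move_arm:
  motion:
    - [7, 0.4, 0, 0, 0, 0, 1]
    - [13, 0.4, 0, 0, 0, 0, 1]
    - [19, 0.4, 0, 0, 0, 0, 1]
    - [25, 0.4, 0, 0, 0, 0, 1]

```text
clock: 34.55
tool_pos: [0.4223, 0.0778, 0.0705]
eef_rot: [0.781, 0.625, -0.0, -0.0]
contact_force: [-0.6, -0.2, -0.7]
opening: 0.495
finger_force: 25.0
```

Run:
```python
from h import *
s=r.get_state();print(s['contact_force'],s['moment'],s['tool_pos'])
w,L,s=held();x,y,z=L[...,0],L[...,1],L[...,2]
for x0 in(36,40,44,48,52,56,60):
    m=(abs(x-x0)<2)&(abs(y)<20)&(z<-50)&(z>-70);print(x0,m.sum(),np.percentile(z[m],5).round(1) if m.any() else '',np.percentile(y[m],[1,99]).round(1) if m.any() else '')
```

```text
[-0.55543778 -0.17777746 -0.66182637] [-0.00122762 -0.07834763 -0.02373842] [0.42229741 0.07784978 0.07046143]
36 643 -64.0 [-10.2  10.8]
40 658 -63.9 [-10.6  11.2]
44 682 -64.0 [-10.4  11.1]
48 693 -64.1 [-10.3  11. ]
52 711 -64.1 [-10.2  10.9]
56 740 -64.0 [-10.6  11.2]
60 547 -64.0 [-10.4  11.1]
```

Call:
move_arm:
  motion:
    - [8, 0, 0, 0, 0, 0, 1]
    - [16, 0, 0, 0, 0, 0, 1]
    - [22, 0, 0, 0, 0, 0, 1]
    - [26, 0, 0, 0, 0, 0, 1]
    - [26, 0, 0, 0, 0, 0, 1]

```text
clock: 35.22
tool_pos: [0.4279, 0.103, 0.0704]
eef_rot: [0.781, 0.625, -0.0, -0.0]
contact_force: [-0.3, -0.1, -0.8]
opening: 0.493
finger_force: 25.0
```

Call:
move_arm:
  motion:
    - [1, 0, 0, 0, 0, 0, 1]
    - [2, 0, 0, 0, 0, 0, 1]
    - [2, 0, 0, 0, 0, 0, 1]

```text
clock: 35.6
tool_pos: [0.4283, 0.1046, 0.0705]
eef_rot: [0.781, 0.625, -0.0, -0.0]
contact_force: [-0.4, 0.8, -1.2]
opening: 0.496
finger_force: 25.0
```

Call:
move_arm:
  motion:
    - [1, 0, 0, 0, 0, 0, 1]
    - [2, 0, 0, 0, 0, 0, 1]
    - [2, 0, 0, 0, 0, 0, 1]

```text
clock: 35.98
tool_pos: [0.4288, 0.1067, 0.0704]
eef_rot: [0.781, 0.625, -0.0, -0.0]
contact_force: [1.4, -0.6, -1.2]
opening: 0.497
finger_force: 25.0
```

Call:
move_arm:
  motion:
    - [1, 0, 0, 0, 0, 0, 1]
    - [2, 0, 0, 0, 0, 0, 1]
    - [2, 0, 0, 0, 0, 0, 1]

```text
clock: 36.35
tool_pos: [0.4287, 0.1071, 0.0703]
eef_rot: [0.781, 0.625, -0.002, 0.001]
contact_force: [-1.0, -4.5, 0.6]
opening: 0.499
finger_force: 25.0
```

Call:
move_arm:
  motion:
    - [1, 0, 0, 0, 0, 0, 1]
    - [1, 0, 0, 0, 0, 0, 1]

```text
clock: 36.6
tool_pos: [0.4287, 0.107, 0.0703]
eef_rot: [0.781, 0.624, -0.002, 0.001]
contact_force: [-0.5, -6.9, 2.2]
opening: 0.495
finger_force: 25.0
```

The cap meets the brass at the predicted place. Seat it, release and retreat.

Call:
move_arm:
  motion:
    - [-2, 0, 0, 0, 0, 0, 1]
    - [-2, 0, 1, 0, 0, 0, 1]
    - [-2, 0, 1.9, 0, 0, 0, 1]
    - [-2, 0, 1.9, 0, 0, 0, 0.55]
    - [-2, 0, 1.9, 0, 0, 0, 0.3]

```text
clock: 37.22
tool_pos: [0.4296, 0.1093, 0.0688]
eef_rot: [0.78, 0.625, 0.001, -0.001]
contact_force: [0.3, 0.6, -0.2]
opening: 0.588
finger_force: 0.0
```

Call:
move_arm:
  motion:
    - [0, 0, 0, 0, 0, 0, 0.1]
    - [0, 0, 0, 0, 0, 0, 0]
    - [0, 0, -25, 0, 0, 0, 0]
    - [0, 0, -65, 0, 0, 0, 0]
    - [-20, 0, -110, 0, 0, 0, 0]

```text
clock: 37.85
tool_pos: [0.4248, 0.0897, 0.1797]
eef_rot: [0.78, 0.626, 0.0, -0.001]
contact_force: [0.7, -0.5, -0.9]
opening: 0.999
finger_force: 0.0
```

Run:
```python
from h import *
prof();prof('top');s=r.get_state();print(s['clock'],s['contact_force'],s['tool_pos'])
a=snap('top');W=pts(a);n,l,st,c=cv2.connectedComponentsWithStats(masks(a)['red'].astype(np.uint8))
print([c[i].round() for i in range(1,n) if st[i,4]>150])
```

```text
wrist [(-16, 143.9), (-12, 144.2), (-8, 144.1), (-4, 144.2), (0, 144.2), (4, 144.2), (8, 144.1), (12, 144.2), (16, 144.2), (20, 144.2), (24, 144.3), (28, 144.3), (32, 144.3), (36, 144.3), (40, 144.3), (44, 147.3), (48, 147.7), (52, 147.7), (56, 147.7), (60, 147.8), (64, 147.8), (68, 147.6), (72, 147.8), (76, 147.7), (80, 147.8), (84, 147.7), (88, 147.8), (92, 147.7), (96, 147.8), (100, 147.9), (104, 147.8), (108, 147.8), (112, 147.8), (116, 151.5), (120, 151.6), (124, 152.1), (128, 152.2), (132, 151.8), (136, 150.9), (140, 138.8)]
top [(-20, 144.4), (-16, 144.7), (4, 145.5), (8, 145.1), (12, 146.5), (16, 146.6), (20, 146.0), (24, 145.4), (28, 147.6), (32, 145.0), (48, 150.6), (52, 149.7), (56, 148.9), (60, 149.2), (64, 149.8), (68, 149.8), (72, 150.4), (76, 148.9), (80, 149.9), (84, 150.1), (88, 149.1), (92, 149.6), (96, 149.2), (100, 149.9), (104, 149.5), (108, 148.8), (112, 150.8), (116, 153.2), (120, 154.3), (124, 153.8), (128, 154.0), (132, 153.3), (136, 154.3), (140, 153.0), (144, 152.7), (148, 153.1), (152, 154.2), (156, 154.1), (160, 154.2), (164, 153.5), (168, 154.0), (172, 153.9), (176, 147.0), (180, 147.7), (184, 148.1), (188, 146.6), (192, 147.7), (196, 148.8)]
37.95 [ 0.46146031  0.29421511 -0.43441114] [0.4263593  0.08731027 0.18148522]
[array([282., 140.]), array([278., 271.]), array([215., 326.])]
```

All three sit level and touching, the other caps are unmoved and the gripper is clear. Handing in.

```bash
python3 -c "
from h import *
print(finish_job())"
```

```text
the job is handed in; nothing more can be done
None
```

The job is handed in: the grey collar is home against the flange, the brass collar is up against it, and the red cap is over the tip against the brass, all hanging at rest on the rod at about 38 s; the other two red caps had not moved, and I did not re-measure the tin, wrench, bin and elbow.

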